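# Sort metal cases into stock lanes

### The arm

A 6-joint arm with a two-finger parallel gripper is mounted at the origin on the work surface. World frame = base frame: x ahead of the robot, y to its left, z up, the work surface at z = 0. Lengths are in m, angles in rad, forces in N, time in s.
With the tool pointing down it reaches from about 0.3 to 0.875 m from the base axis. Payload 6.4 kg.
Tool frame: the origin (TCP) lies between the finger pads; the fingertips stand 8 mm ahead of it and the grasp point (between the pads) lies 11 mm behind it; z points along the fingers, x is the direction in which the jaws open and shut, and the axes are right-handed (so a half turn about z gives the same grasp; the last joint's range is limited). The gripper opens to 85 mm and grips with 20 to 120 N. Pads are 22 mm wide; open, the fingers measure 114 mm over their backs; the gripper's body (76 mm by 85 mm) begins 54 mm behind the grasp point. The pads swing forward as they close: fully open they stand 13 mm farther back than shut.
Start: joints at [1.057, 0.181, 1.607, -0, 1.354, -0.206], TCP at [0.174, 0.548, 0.239] pointing down, gripper open.
Joint ranges: [-2.99, 2.99], [-0.89, 2.07], [0.3, 2.58], [-1.14, 4.28], [0, 2.63], [-3.12, 3.12]. Speed limits (rad/s): [2.57, 2.57, 3.01, 3.14, 3.14, 3.14].

### API

Orientations are given as a unit quaternion [w, x, y, z].
In Python, from bench import ctrl gives the robot as it stands.
- The arm moves only by the tool drive_tool, never from a script. Its argument "commands" is a list of rows, each an object of numbers: "gripper": the closure, from 0 (fully open) to 1 (shut); "dx", "dy", "dz": the shift along the tool's x, y, z in cm; "turn": the turn about the tool's z in degrees. A call has 1 to 20 rows; each row is the pose to reach, as a shift and turn from the pose commanded when the call began, along the tool's axes at that moment; what a row does not reach only later rows make up. A row lasts 1/8 s, in which the tool goes at most 62.5 mm and 10.7 degrees, less where a joint would pass 70% of its speed; a pose out of reach is approached as far as the arm can. A call with a gripper value outside its range is refused whole. The fingers move at their own pace and stop on an object; the grip force is fixed at half the most. Time passes only in rows, so rows that repeat a pose let the fingers close. It gives the time, the measured TCP pose, the force and the opening at its end, in the units of the state.
- ctrl.get_obs(): the state, without advancing time (a new reading comes with each control period).
- ctrl.camera(name): name is "scene" or "side" or "wrist"; returns a dict with "image" (480x640x3 uint8, red, green, blue), "mtx" (3x3 intrinsics, pixels), "R" (3x3) and "t" (3): a world point X has camera coordinates R X + t. Camera axes: x right, y down, z forward; pixel columns grow to the right and rows downward; lengths in m; the calibration is good to about 2 mm. A picture is of the moment at which its call begins. There is no depth.
- ctrl.hand_in(): hands the job in, once; it reports no verdict.
The state is a dict: "time_s": time; "q": joint angles; "dq": joint speeds; "joint_efforts": joint torques, N m; "eef_pos": TCP position; "eef_rot": TCP orientation; "wrist_force": force on the tool from outside, world axes, zero at the start; "torque": the same for the moment, N m; "opening": opening from 0.0 (shut) to 1.0 (fully open).
Only numpy, scipy, OpenCV 4.12 (cv2) and the standard library are available. Lean on these libraries where they do the work, as an engineer would, in place of code of your own. Each camera call takes 0.05 s, during which the arm holds its last target.

### The job

Sort the three open metal cases on the repair bench into the two stock lanes by sliding them, never lifting them: the large one into the wide lane, and the two small ones into the narrow lane, one behind the other. Push each row home until the sprung stop plate at the end of its lane gives by about a centimetre, without ramming it hard against its end, then let go so that the cases stay in flush contact with the plate and each other. Leave the bottle, the spool and the meter alone.

Things in the scene. Friction and masses are not known exactly. Their poses are not given: they have to be found in the camera images.
- big_mid (a point): large die-cast aluminium electronics case lying open side up, lid off: 104 mm along its x, 84 mm along its y, 44 mm tall, walls and floor 4 mm thick, slim screw posts in the corners, empty, about 0.40 kg. The point is the middle of the case, 22 mm above the bench; its inside is open from above, so a fingertip can be put in to push on a wall.
- small_a_mid (a point): one of two alike small cases: die-cast aluminium electronics case lying open side up, lid off: 78 mm along its x, 64 mm along its y, 44 mm tall, walls and floor 4 mm thick, slim screw posts in the corners, empty, about 0.22 kg. The point is the middle of the case, 22 mm above the bench; its inside is open from above, so a fingertip can be put in to push on a wall.
- small_b_mid (a point): the other small case: die-cast aluminium electronics case lying open side up, lid off: 78 mm along its x, 64 mm along its y, 44 mm tall, walls and floor 4 mm thick, slim screw posts in the corners, empty, about 0.22 kg. The point is the middle of the case, 22 mm above the bench; its inside is open from above, so a fingertip can be put in to push on a wall.
- lane_wide: sorting lane for the large cases, of the same plain steel as the other lane: two fixed parallel fences along its y, 20 mm high, 5 mm thick, 114 mm apart inside, no floor (parts slide on the bench). Origin on the bench, midway between the fences and midway along their straight part, which runs from y = -85 to +85 mm; its mouth is at +y, with slightly flared tips out to y = +120 mm and 8 mm wider on each side. A stop closes the -y end.
- lane_narrow: sorting lane for the small cases, of the same plain steel as the other lane: two fixed parallel fences along its y, 20 mm high, 5 mm thick, 88 mm apart inside, no floor (parts slide on the bench). Origin on the bench, midway between the fences and midway along their straight part, which runs from y = -85 to +85 mm; its mouth is at +y, with slightly flared tips out to y = +120 mm and 8 mm wider on each side. A stop closes the -y end.
- stop_wide: blue end bracket fixed to the wide lane (same origin and axes), 36 mm tall, face at lane y = -94 mm, carrying a sprung steel stop plate across the lane. The plate's setting varies and is not reported: untouched, its front face is somewhere from lane y = -50 to -15 mm. It yields towards -y at about 0.7 N per mm, up to 26 mm, damped, and on release presses the part slowly and lightly back.
- stop_narrow: blue end bracket fixed to the narrow lane (same origin and axes), 36 mm tall, face at lane y = -94 mm, carrying a sprung steel stop plate across the lane. The plate's setting varies and is not reported: untouched, its front face is somewhere from lane y = -50 to -15 mm. It yields towards -y at about 0.7 N per mm, up to 26 mm, damped, and on release presses the part slowly and lightly back.
- big: the large case itself, same axes as big_mid, origin under its centre
- small_a: the first small case itself, origin under its centre
- small_b: the second small case itself, origin under its centre
- flux: small closed bottle, 48 mm across, 110 mm tall; a bystander, origin under its centre
- spool: solder spool, 60 mm across, 44 mm tall; a bystander, origin under its centre
- meter: black handheld meter lying flat, 75 x 150 x 35 mm; a bystander, origin under its centre
Mind the look-alikes: they are no part of the job. Leave any blue look-alike of the small_a alone. What is shaped like the small_b but yellow is not meant.

How it is judged:
On the way, in this order (a step that is already met when the one before it is completed fails the run):
1. one row (the large case, or both small ones in line) is in its lane and pressed against its stop plate with at least 4 N (((contact force between big and stop_wide above 4 N and x of big_mid in the frame of lane_wide between -0.015 and 0.015 m and y of big_mid in the frame of lane_wide between -0.075 and 0.035 m and angle between big_mid's own z axis and vertical below 0.1 rad and height (world z) of big_mid below 0.03 m) or ((contact force between small_a and small_b above 4 N and contact force between any of small_a, small_b and stop_narrow above 4 N) and x of small_a_mid in the frame of lane_narrow between -0.015 and 0.015 m and y of small_a_mid in the frame of lane_narrow between -0.075 and 0.095 m and angle between each of small_a_mid, small_b_mid's own z axis and vertical below 0.1 rad and height (world z) of each of small_a_mid, small_b_mid below 0.03 m and x of small_b_mid in the frame of lane_narrow between -0.015 and 0.015 m and y of small_b_mid in the frame of lane_narrow between -0.075 and 0.095 m))), for 0.2 s.
2. the other row is in its lane as well and pressed against its stop plate with at least 4 N ((((contact force between big and stop_wide above 4 N and x of big_mid in the frame of lane_wide between -0.015 and 0.015 m and y of big_mid in the frame of lane_wide between -0.075 and 0.035 m and angle between big_mid's own z axis and vertical below 0.1 rad and height (world z) of big_mid below 0.03 m) and x of small_a_mid in the frame of lane_narrow between -0.015 and 0.015 m and y of small_a_mid in the frame of lane_narrow between -0.075 and 0.095 m and angle between each of small_a_mid, small_b_mid's own z axis and vertical below 0.1 rad and height (world z) of each of small_a_mid, small_b_mid below 0.03 m and x of small_b_mid in the frame of lane_narrow between -0.015 and 0.015 m and y of small_b_mid in the frame of lane_narrow between -0.075 and 0.095 m) or (((contact force between small_a and small_b above 4 N and contact force between any of small_a, small_b and stop_narrow above 4 N) and x of small_a_mid in the frame of lane_narrow between -0.015 and 0.015 m and y of small_a_mid in the frame of lane_narrow between -0.075 and 0.095 m and angle between each of small_a_mid, small_b_mid's own z axis and vertical below 0.1 rad and height (world z) of each of small_a_mid, small_b_mid below 0.03 m and x of small_b_mid in the frame of lane_narrow between -0.015 and 0.015 m and y of small_b_mid in the frame of lane_narrow between -0.075 and 0.095 m) and x of big_mid in the frame of lane_wide between -0.015 and 0.015 m and y of big_mid in the frame of lane_wide between -0.075 and 0.035 m and angle between big_mid's own z axis and vertical below 0.1 rad and height (world z) of big_mid below 0.03 m))), for 0.2 s.
At the end, for the whole second after the job is handed in: At rest and flat: the large case in the wide lane touching its stop plate, both small ones in the narrow lane touching each other and one its plate; each within 15 mm of the lane's centre line, centre below lane y = 35 mm (large) or 95 mm (small) (x of big_mid in the frame of lane_wide between -0.015 and 0.015 m and y of big_mid in the frame of lane_wide between -0.075 and 0.035 m and angle between each of big_mid, small_a_mid, small_b_mid's own z axis and vertical below 0.1 rad and height (world z) of each of big_mid, small_a_mid, small_b_mid below 0.03 m and x of small_a_mid in the frame of lane_narrow between -0.015 and 0.015 m and y of small_a_mid in the frame of lane_narrow between -0.075 and 0.095 m and x of small_b_mid in the frame of lane_narrow between -0.015 and 0.015 m and y of small_b_mid in the frame of lane_narrow between -0.075 and 0.095 m and contact force between big and stop_wide above 0.15 N and contact force between small_a and small_b above 0.15 N and contact force between any of small_a, small_b and stop_narrow above 0.15 N and linear speed of each of big, small_a, small_b below 0.01 m/s).
It fails at once if a case is lifted or tipped (centre more than 20 mm higher, or tilt over 0.35 rad) ((height (world z) of big_mid above 0.042 m or angle between big_mid's own z axis and vertical above 0.35 rad) or (height (world z) of small_a_mid above 0.042 m or angle between small_a_mid's own z axis and vertical above 0.35 rad) or (height (world z) of small_b_mid above 0.042 m or angle between small_b_mid's own z axis and vertical above 0.35 rad)).
It fails at once if a stop plate is rammed: more than 25 N on a stop (contact force between any of stop_wide, stop_narrow and anything else above 25 N).
It fails at once if the bottle, spool or meter is moved by more than 20 mm (distance of any of flux, spool, meter from where it was at the start of the episode above 0.02 m).
It also fails if it takes over 72 s, if anything falls off the work surface, if the arm or the gripper's body presses on something with over 40 N, if the wrist force passes 120 N, or if a joint passes its speed limit or range.

## Working session

There is one attempt and no reset: what is moved stays moved. The work goes in short steps, Python scripts to look and compute and a tool call to move; the robot and the scene stay as the last step left them, time stands still between calls to the robot, and variables do not carry over. Pictures are saved under pics/ and viewed, and the job is handed in when it is done.

Besides the shell and the picture viewer there is one more tool, called after "Request:" in YAML: its name, and indented under it one key for each argument. drive_tool: Moves the arm, as the interface text tells. Its arguments: {"type":"object","properties":{"commands":{"type":"array","items":{"type":"object","properties":{"gripper":{"type":"number"},"dx":{"type":"number"},"dy":{"type":"number"},"dz":{"type":"number"},"turn":{"type":"number"}}}}},"required":["commands"]}

```bash
mkdir -p pics; ls
python3 - <<'E'
from bench import ctrl
import cv2
o=ctrl.get_obs()
print({k:o[k] for k in ('time_s','eef_pos','eef_rot','wrist_force','opening')})
for n in ('scene','side','wrist'):
    c=ctrl.camera(n); cv2.imwrite(f'pics/{n}0.png',c['image'][:,:,::-1]); print(n,c['mtx'].tolist(),c['R'].round(4).tolist(),c['t'].round(4).tolist())
E
```

```text
pics
{'time_s': 0.0, 'eef_pos': array([0.17390355, 0.54752002, 0.23838305]), 'eef_rot': array([ 3.67005278e-04,  8.07129101e-01,  5.90374341e-01, -7.85409450e-04]), 'wrist_force': array([0.12767373, 0.13864307, 0.49619536]), 'opening': 0.9980441758523668}
scene [[492.1702244720218, 0.0, 325.93666205413444], [0.0, 492.1702244720218, 248.23414312278788], [0.0, 0.0, 1.0]] [[-0.7895, 0.6135, 0.0184], [0.4061, 0.5446, -0.7338], [-0.4602, -0.5719, -0.6791]] [0.4185, -0.1865, 1.1615]
side [[494.70504522770847, 0.0, 323.7473920603504], [0.0, 494.70504522770847, 236.17172369728058], [0.0, 0.0, 1.0]] [[-0.8768, -0.4806, 0.0138], [-0.361, 0.6392, -0.6791], [0.3175, -0.6004, -0.7339]] [0.4926, 0.2361, 0.7272]
wrist [[383.0478842801919, 0.0, 317.4435774663662], [0.0, 383.0478842801919, 244.69448953286258], [0.0, 0.0, 1.0]] [[0.3032, 0.9529, -0.0016], [0.9151, -0.2907, 0.2793], [0.2656, -0.0861, -0.9602]] [-0.5735, -0.0357, 0.3794]
```

View pics/scene0.png

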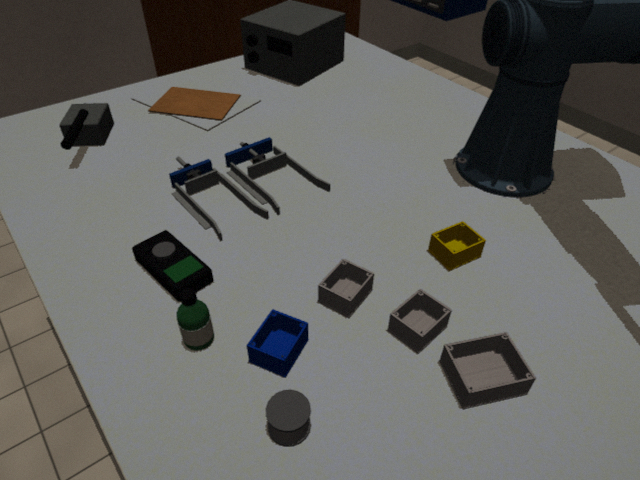

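View pics/side0.png

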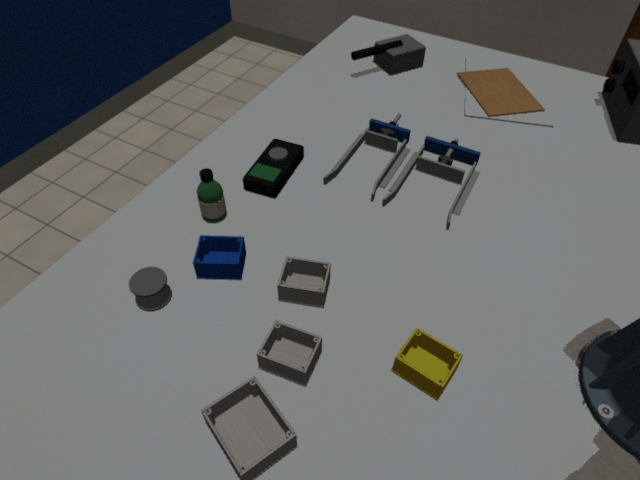

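View pics/wrist0.png

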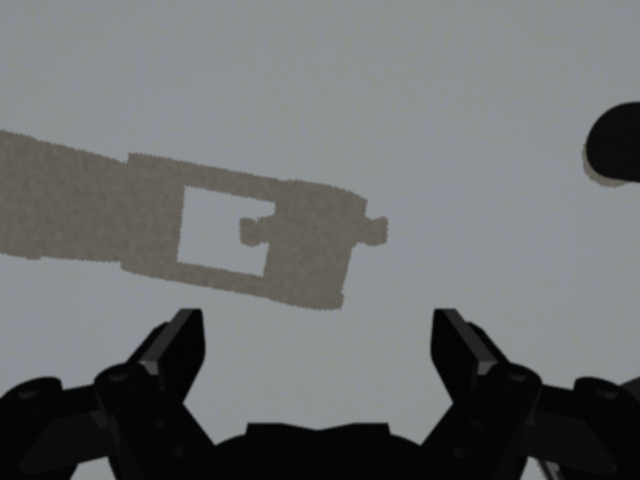

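The scene view shows two grey small cases at about (346,287) and (419,320), the large case at (487,368), and the two lanes at (220,200) and (278,175). The blue case (278,342) and the yellow one (456,245) are look-alikes to leave alone. I'll enlarge the views to measure and confirm.

Run:
```python
import cv2
for n,b,tag,s in (('scene',(150,120,190,130),'lanes',4.2),('side',(310,100,180,130),'lanes',4.4),('scene',(300,210,250,200),'cases',3),('side',(190,240,190,240),'cases',2.5)):
    im=cv2.imread(f'pics/{n}0.png'); x,y,w,h=b
    c=cv2.resize(im[y:y+h,x:x+w],None,fx=s,fy=s,interpolation=cv2.INTER_CUBIC)
    c=cv2.convertScaleAbs(c,alpha=1.5)
    for X in range(x-x%20+20,x+w,20): cv2.putText(c,str(X),(int((X-x)*s),10),0,.35,(0,0,255)); cv2.line(c,(int((X-x)*s),12),(int((X-x)*s),18),(0,0,255))
    for Y in range(y-y%20+20,y+h,20): cv2.putText(c,str(Y),(0,int((Y-y)*s)+4),0,.35,(0,0,255)); cv2.line(c,(24,int((Y-y)*s)),(30,int((Y-y)*s)),(0,0,255))
    print(c.shape); cv2.imwrite(f'pics/{n}_{tag}.png',c)
```

```text
(546, 798, 3)
(572, 792, 3)
(600, 750, 3)
(600, 475, 3)
```

View pics/scene_lanes.png

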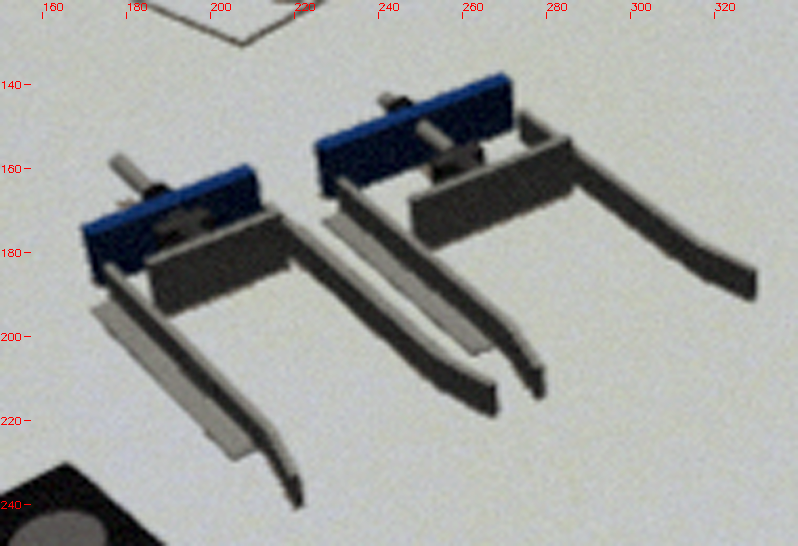

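View pics/side_lanes.png

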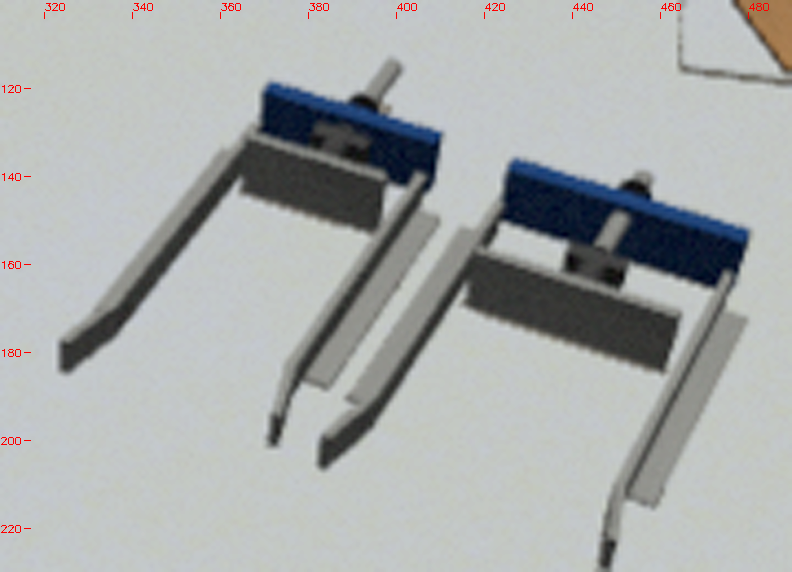

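View pics/scene_cases.png

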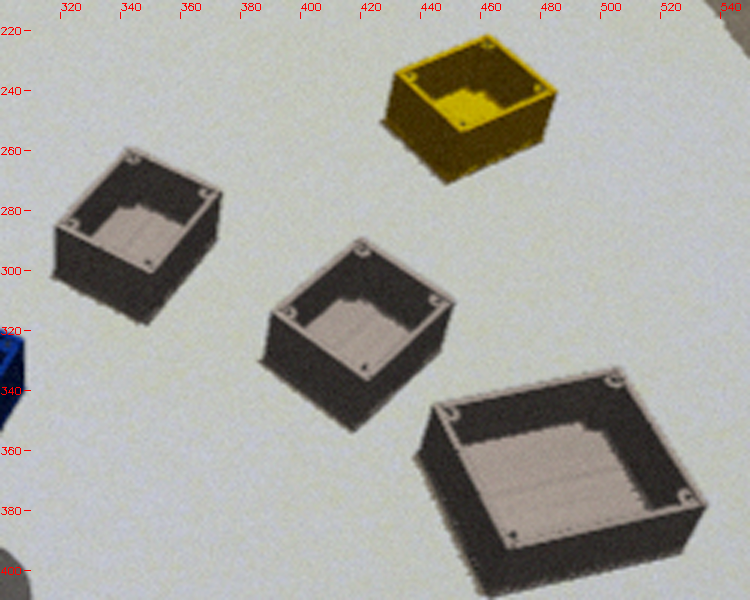

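View pics/side_cases.png

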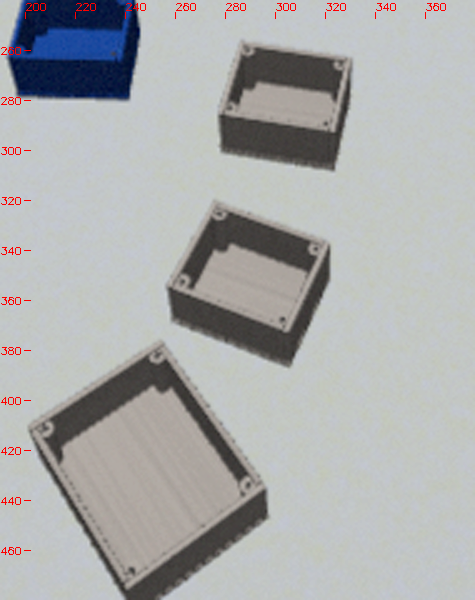

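```bash
cat > h.py <<'E'
import numpy as np, cv2, json
from bench import ctrl
def cams():
    return {n:ctrl.camera(n) for n in ('scene','side')}
def onplane(c,px,z):
    px=np.atleast_2d(np.array(px,float)); K,R,t=(np.array(c[k]) for k in ('mtx','R','t'))
    d=(np.linalg.inv(K)@np.c_[px,np.ones(len(px))].T).T@R; C=-R.T@t
    return C+d*((z-C[2])/d[:,2])[:,None]
def proj(c,X):
    X=np.atleast_2d(X); p=(np.array(c['R'])@X.T).T+c['t']; p=p@np.array(c['mtx']).T; return p[:,:2]/p[:,2:]
E
python3 - <<'E'
from h import *
c=cams()
S=dict(s1=[(128,148),(222,191),(150,272),(55,226)],s2=[(362,238),(455,301),(367,380),(270,312)],big=[(618,368),(707,505),(510,548),(433,405)])
D=dict(s1=[(241,41),(352,58),(334,131),(220,113)],s2=[(214,200),(330,241),(292,332),(169,288)],big=[(163,342),(267,485),(130,585),(30,428)])
for k in S:
  for n,P,o,s in (('scene',S,(300,210),3),('side',D,(190,240),2.5)):
    X=onplane(c[n],np.array(P[k])/s+o,.044)
    e=np.diff(np.r_[X,X[:1]],axis=0)
    print(k,n,X.mean(0).round(4)[:2],'L',np.linalg.norm(e,axis=1).round(3),'ang',np.degrees(np.arctan2(e[:,1],e[:,0])).round(1))
LS=dict(L=[(108,265),(270,425),(300,482),(440,352),(492,384)],R=[(342,180),(512,322),(543,370),(575,150),(700,245),(753,271)])
LD=dict(L=[(230,150),(113,310),(64,343),(418,178),(290,365),(275,415)],R=[(495,205),(370,405),(322,438),(727,275),(620,490),(607,540)])
for k in 'LR':
  for n,P,o,s in (('scene',LS,(150,120),4.2),('side',LD,(310,100),4.4)):
    print(k,n,onplane(c[n],np.array(P[k])/s+o,.020)[:,:2].round(4).tolist())
# bracket top front corners z=.036
for n,P,o,s in (('scene',[(83,230),(252,172),(317,148),(510,82)],(150,120),4.2),('side',[(265,92),(440,137),(510,166),(747,237)],(310,100),4.4)):
    X=onplane(c[n],np.array(P)/s+o,.036)[:,:2];print('br',n,X.round(4).tolist(),[np.linalg.norm(X[1]-X[0]),np.linalg.norm(X[3]-X[2])])
E
```

```text
s1 scene [0.5536 0.085 ] L [0.063 0.075 0.061 0.076] ang [ 109.2   17.1  -70.4 -161.6]
s1 side [0.5511 0.0863] L [0.077 0.062 0.075 0.062] ang [-161.9  107.4   18.3  -70.9]
s2 scene [0.5042 0.2112] L [0.062 0.075 0.062 0.077] ang [  96.3    6.1  -81.9 -174.2]
s2 side [0.502  0.2122] L [0.076 0.063 0.077 0.064] ang [-172.9   98.9    8.   -81.4]
big scene [0.4924 0.3351] L [0.082 0.101 0.082 0.102] ang [  66.6  -24.3 -112.8  155.9]
big side [0.4902 0.3361] L [0.1   0.082 0.1   0.083] ang [ 156.4   65.7  -23.  -114.2]
L scene [[0.6507, -0.3738], [0.6461, -0.2102], [0.6547, -0.166], [0.5526, -0.2106], [0.5458, -0.1743]]
L side [[0.6507, -0.344], [0.6433, -0.2003], [0.6521, -0.1677], [0.5567, -0.3701], [0.5533, -0.2059], [0.5448, -0.1712]]
R scene [[0.5146, -0.3722], [0.5108, -0.2102], [0.52, -0.1688], [0.3955, -0.3225], [0.3948, -0.2079], [0.3869, -0.173]]
R side [[0.5143, -0.3685], [0.5099, -0.1988], [0.52, -0.1678], [0.3953, -0.3721], [0.3919, -0.202], [0.3867, -0.1695]]
br scene [[0.655, -0.387], [0.5601, -0.3845], [0.5207, -0.3849], [0.3988, -0.3815]] [np.float64(0.09491628452927893), np.float64(0.12195865364423532)]
br side [[0.6482, -0.3783], [0.5538, -0.3867], [0.5138, -0.3811], [0.3929, -0.3841]] [np.float64(0.09478012455030314), np.float64(0.12093393758058313)]
```

Run:
```python
from h import *
c=cams()
def q(n,P,o,s,z): return onplane(c[n],np.array(P)/s+o,z)[:,:2].round(3).tolist()
# plate bottom edges at z~0 : L then R
print('plate bot scene',q('scene',[(165,316),(290,262),(430,250),(577,186)],(150,120),4.2,0.0))
print('plate bot side',q('side',[(243,190),(378,231),(468,305),(665,372)],(310,100),4.4,0.0))
for zz in (.025,.03,.036):
  print('plate top',zz,q('scene',[(150,262),(282,212),(412,200),(572,142)],(150,120),4.2,zz),q('side',[(250,140),(385,180),(475,252),(680,316)],(310,100),4.4,zz))
print('meter',onplane(c['scene'],[(133,247),(168,230),(213,270),(180,288)],.035)[:,:2].round(3).tolist())
print('flux',onplane(c['scene'],[(197,340)],.01)[:,:2].round(3), 'spool',onplane(c['scene'],[(288,405)],.044)[:,:2].round(3))
print('yellow',onplane(c['scene'],[(432,235),(463,222),(485,240),(455,254)],.044)[:,:2].round(3).tolist())
print('blue',onplane(c['scene'],[(275,312),(308,327),(286,365),(248,345)],.044)[:,:2].round(3).tolist())
o=ctrl.get_obs();p=o['eef_pos'];w,x,y,z=o['eef_rot']
def goal(X,Y,Z,phi):
    a=np.radians(72.4) if 0 else 2*np.arctan2(y,x)
    d=np.array([X,Y])-p[:2]
    print('phi',np.degrees(a),'dx',100*(d@[np.cos(a),np.sin(a)]),'dy',100*(d@[np.sin(a),-np.cos(a)]),'dz',100*(p[2]-Z),'turn',np.degrees(a)-phi)
for nm,X,Y,yaw,h in(('s1',.5523,.0857,17.5,.030),('s2',.5031,.2117,7.2,.03),('big',.4913,.3356,-23.7,.04)):
    th=np.radians(yaw+90); goal(X+h*np.cos(th),Y+h*np.sin(th),.024,yaw+90)
```

```text
plate bot scene [[0.638, -0.343], [0.563, -0.348], [0.497, -0.313], [0.398, -0.318]]
plate bot side [[0.64, -0.342], [0.565, -0.345], [0.503, -0.312], [0.403, -0.312]]
plate top 0.025 [[0.635, -0.357], [0.559, -0.357], [0.498, -0.326], [0.397, -0.324]] [[0.643, -0.351], [0.569, -0.354], [0.507, -0.321], [0.405, -0.324]]
plate top 0.03 [[0.637, -0.35], [0.562, -0.35], [0.501, -0.32], [0.401, -0.317]] [[0.64, -0.344], [0.566, -0.347], [0.506, -0.315], [0.404, -0.318]]
plate top 0.036 [[0.64, -0.341], [0.566, -0.342], [0.506, -0.312], [0.406, -0.309]] [[0.637, -0.336], [0.564, -0.339], [0.504, -0.307], [0.403, -0.31]]
meter [[0.806, -0.215], [0.735, -0.221], [0.718, -0.077], [0.782, -0.072]]
flux [[0.803 0.022]] spool [[0.763 0.217]]
yellow [[0.353, 0.093], [0.277, 0.103], [0.285, 0.162], [0.358, 0.153]]
blue [[0.689, 0.072], [0.665, 0.127], [0.73, 0.163], [0.755, 0.101]]
phi 72.36517657578469 dx -30.135527949899977 dy 48.31381171366914 dz 21.50692782607106 turn -35.13482342421531
phi 72.36517657578469 dx -19.34898637061978 dy 40.27435514796044 dz 21.50692782607106 turn -24.834823424215315
phi 72.36517657578469 dx -6.643670914266534 dy 37.07891707658192 dz 21.50692782607106 turn 6.06517657578469
```

The lane at higher x (left in the scene view) is the narrow one: its tips are 108 mm apart, against 133 mm for the other. The grey cases at (346,287) and (419,320) measure 77x62 mm and are neither blue nor yellow, so they are small_a and small_b; the enlarged crop confirms it. I'll go above small 1's rear wall.

Request:
drive_tool:
  commands:
    - {"dx": -6, "dy": 9.6, "dz": 2, "turn": -10, "gripper": 0.62}
    - {"dx": -12, "dy": 19, "dz": 4, "turn": -20, "gripper": 0.62}
    - {"dx": -18, "dy": 29, "dz": 6, "turn": -30, "gripper": 0.62}
    - {"dx": -24, "dy": 38.6, "dz": 8, "turn": -35.1, "gripper": 0.62}
    - {"dx": -30.1, "dy": 48.3, "dz": 11, "turn": -35.1, "gripper": 0.62}
    - {"dx": -30.1, "dy": 48.3, "dz": 13, "turn": -35.1, "gripper": 0.62}
    - {"dx": -30.1, "dy": 48.3, "dz": 13, "turn": -35.1, "gripper": 0.62}
    - {"dx": -30.1, "dy": 48.3, "dz": 13, "turn": -35.1, "gripper": 0.62}
    - {"dx": -30.1, "dy": 48.3, "dz": 13, "turn": -35.1, "gripper": 0.62}

```text
time_s: 1.48
eef_pos: [0.523, 0.1385, 0.1183]
eef_rot: [0.0, 0.592, 0.806, 0.0]
wrist_force: [0.2, 0.8, -0.8]
opening: 0.38
```

```bash
cat >> h.py <<'E'
def goal(X,Y,Z,phi):
    o=ctrl.get_obs();p=o['eef_pos'];w,x,y,z=o['eef_rot'];a=2*np.arctan2(y,x)
    d=np.array([X,Y])-p[:2]
    t=(np.degrees(a)-phi+180)%360-180
    print('t',round(o['time_s'],2),'pos',p.round(4),'phi',np.degrees(a).round(2),'| dx',round(100*(d@[np.cos(a),np.sin(a)]),2),'dy',round(100*(d@[np.sin(a),-np.cos(a)]),2),'dz',round(100*(p[2]-Z),2),'turn',round(t,2),'F',o['wrist_force'].round(1))
E
python3 - <<'E'
from h import *
th=np.radians(107.5); goal(.5523+.03*np.cos(th),.0857+.03*np.sin(th),.024,107.5)
E
```

```text
t 1.48 pos [0.523  0.1385 0.1183] phi 107.45 | dx -2.91 dy 1.21 dz 9.43 turn -0.05 F [ 0.2  0.8 -0.8]
```

Request:
drive_tool:
  commands:
    - {"dx": 0, "gripper": 0.62}
    - {"dx": 0, "gripper": 0.62}

```text
invalid input at $.commands[0]: expected keys gripper, dx, dy, dz, turn
```

Run:
```python
from h import *
th=np.radians(107.5); goal(.5523+.03*np.cos(th),.0857+.03*np.sin(th),.024,107.5)
c=ctrl.camera('wrist'); cv2.imwrite('pics/w1.png',c['image'][:,:,::-1])
```

```text
t 1.48 pos [0.523  0.1385 0.1183] phi 107.45 | dx -2.91 dy 1.21 dz 9.43 turn -0.05 F [ 0.2  0.8 -0.8]
```

Request:
drive_tool:
  commands:
    - {"dx": -2.9, "dy": 1.2, "dz": 2, "turn": 0, "gripper": 0.62}
    - {"dx": -2.9, "dy": 1.2, "dz": 2, "turn": 0, "gripper": 0.62}
    - {"dx": -2.9, "dy": 1.2, "dz": 2, "turn": 0, "gripper": 0.62}
    - {"dx": -2.9, "dy": 1.2, "dz": 2, "turn": 0, "gripper": 0.62}

```text
time_s: 2.02
eef_pos: [0.5417, 0.117, 0.0992]
eef_rot: [0.0, 0.591, 0.807, 0.0]
wrist_force: [0.6, 0.3, 0.6]
opening: 0.379
```

Run:
```python
from h import *
c=ctrl.camera('wrist'); cv2.imwrite('pics/w2.png',c['image'][:,:,::-1])
th=np.radians(107.5); goal(.5523+.03*np.cos(th),.0857+.03*np.sin(th),.024,107.5)
```

```text
t 2.08 pos [0.5418 0.1171 0.0993] phi 107.54 | dx -0.31 dy 0.06 dz 7.53 turn 0.04 F [-0.2 -0.3 -0.4]
```

View pics/w2.png

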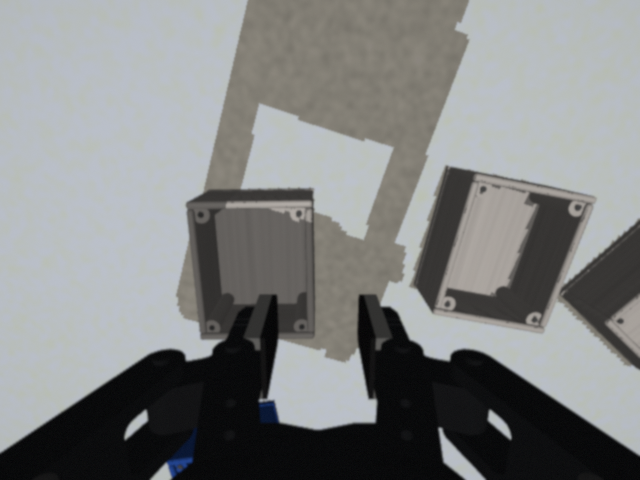

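Run:
```python
from h import *
c=ctrl.camera('wrist');o=ctrl.get_obs();p=o['eef_pos']
print(proj(c,[[p[0],p[1],.044],[p[0],p[1],.016]]))
X=onplane(c,[(189,205),(314,204),(313,338),(202,338)],.044); print(X.round(4).tolist(), X.mean(0), 'wall mid', (X[1]+X[2])/2)
e=X[1]-X[2]; print(np.degrees(np.arctan2(e[1],e[0])),np.linalg.norm(e)); e=X[1]-X[0]; print(np.degrees(np.arctan2(e[1],e[0])),np.linalg.norm(e))
```

```text
[[317.84405394 274.3011365 ]
 [317.80033706 257.72502485]]
[[0.5259, 0.0442, 0.044], [0.5066, 0.1038, 0.044], [0.5787, 0.1258, 0.044], [0.5973, 0.0669, 0.044]] [0.5521154  0.08517008 0.044     ] wall mid [0.54261853 0.11481911 0.044     ]
-163.04166273747146 0.07538118966305087
107.98981217864748 0.0627378165819355
```

Request:
drive_tool:
  commands:
    - {"dx": -0.35, "dy": 0.1, "dz": 2, "turn": 0, "gripper": 0.62}
    - {"dx": -0.35, "dy": 0.1, "dz": 4, "turn": 0, "gripper": 0.62}
    - {"dx": -0.35, "dy": 0.1, "dz": 6, "turn": 0, "gripper": 0.62}
    - {"dx": -0.35, "dy": 0.1, "dz": 7.3, "turn": 0, "gripper": 0.62}
    - {"dx": -0.35, "dy": 0.1, "dz": 7.3, "turn": 0, "gripper": 0.62}
    - {"dx": -0.35, "dy": 0.1, "dz": 7.3, "turn": 0, "gripper": 0.62}
    - {"dx": -0.35, "dy": 0.1, "dz": 7.3, "turn": 0, "gripper": 0.8}
    - {"dx": -0.35, "dy": 0.1, "dz": 7.3, "turn": 0, "gripper": 1}
    - {"dx": -0.35, "dy": 0.1, "dz": 7.3, "turn": 0, "gripper": 1}
    - {"dx": -0.35, "dy": 0.1, "dz": 7.3, "turn": 0, "gripper": 1}
    - {"dx": -0.35, "dy": 0.1, "dz": 7.3, "turn": 0, "gripper": 1}

```text
time_s: 3.5
eef_pos: [0.5446, 0.1131, 0.0264]
eef_rot: [0.001, 0.592, 0.806, 0.0]
wrist_force: [-1.3, 0.2, 4.8]
opening: 0.036
```

Run:
```python
from h import *
c=ctrl.camera('side'); cv2.imwrite('pics/s2.png',c['image'][:,:,::-1])
print(ctrl.get_obs()['opening'])
# rear wall target: lane narrow; rear wall mid = centre +30mm along lane y
goal(.5995,-.12,.024,91.2)
```

```text
0.03521372001896006
t 3.55 pos [0.5446 0.1131 0.0264] phi 107.46 | dx -23.88 dy -1.76 dz 0.24 turn 16.26 F [-0.6  0.7  5.7]
```

View pics/s2.png

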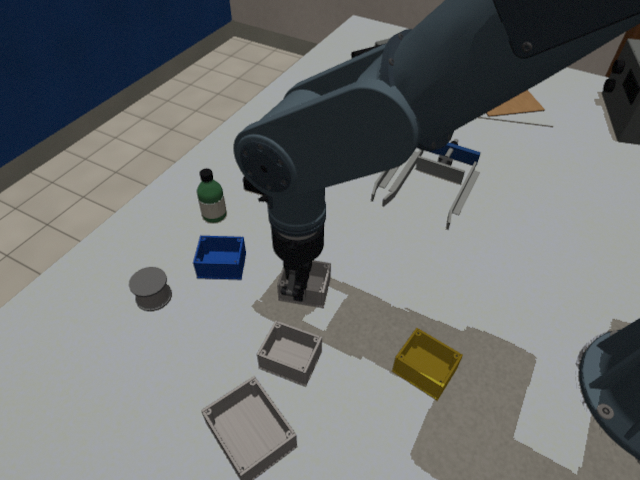

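Run:
```python
from h import *
goal(.597,-.05,.0264,91.2)
```

```text
t 3.55 pos [0.5446 0.1131 0.0264] phi 107.46 | dx -17.13 dy 0.1 dz -0.0 turn 16.26 F [-0.6  0.7  5.7]
```

Request:
drive_tool:
  commands:
    - {"dx": -1, "dy": 0, "dz": 0, "turn": 2, "gripper": 1}
    - {"dx": -3, "dy": 0, "dz": 0, "turn": 5, "gripper": 1}
    - {"dx": -5, "dy": 0, "dz": 0, "turn": 8, "gripper": 1}
    - {"dx": -7, "dy": 0, "dz": 0, "turn": 11, "gripper": 1}
    - {"dx": -9, "dy": 0.1, "dz": 0, "turn": 14, "gripper": 1}
    - {"dx": -11, "dy": 0.1, "dz": 0, "turn": 16.3, "gripper": 1}
    - {"dx": -13, "dy": 0.1, "dz": 0, "turn": 16.3, "gripper": 1}
    - {"dx": -15, "dy": 0.1, "dz": 0, "turn": 16.3, "gripper": 1}
    - {"dx": -17.1, "dy": 0.1, "dz": 0, "turn": 16.3, "gripper": 1}
    - {"dx": -17.1, "dy": 0.1, "dz": 0, "turn": 16.3, "gripper": 1}
    - {"dx": -17.1, "dy": 0.1, "dz": 0, "turn": 16.3, "gripper": 1}

```text
time_s: 4.92
eef_pos: [0.5971, -0.0505, 0.0264]
eef_rot: [0.001, 0.7, 0.714, 0.0]
wrist_force: [1.0, -3.4, 5.1]
opening: 0.037
```

Run:
```python
from h import *
for n in ('scene','wrist'):
  c=ctrl.camera(n); cv2.imwrite(f'pics/{n}3.png',c['image'][:,:,::-1])
goal(.6015,-.27,.0264,91.2)
```

```text
t 5.03 pos [ 0.597  -0.0502  0.0264] phi 91.18 | dx -21.99 dy -0.01 dz -0.0 turn -0.02 F [ 0.7 -4.2  4.6]
```

View pics/scene3.png

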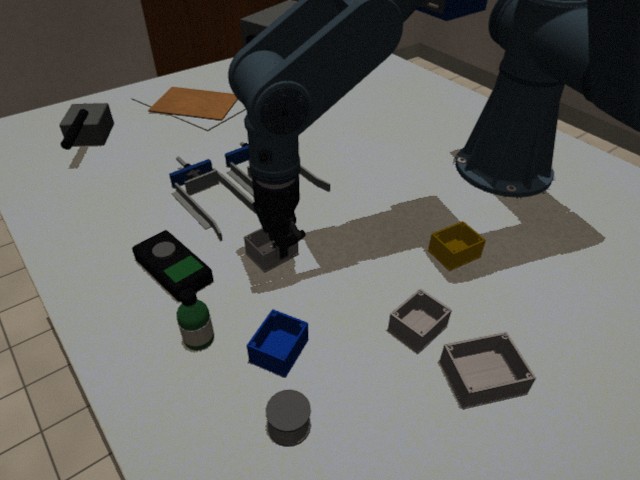

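View pics/wrist3.png

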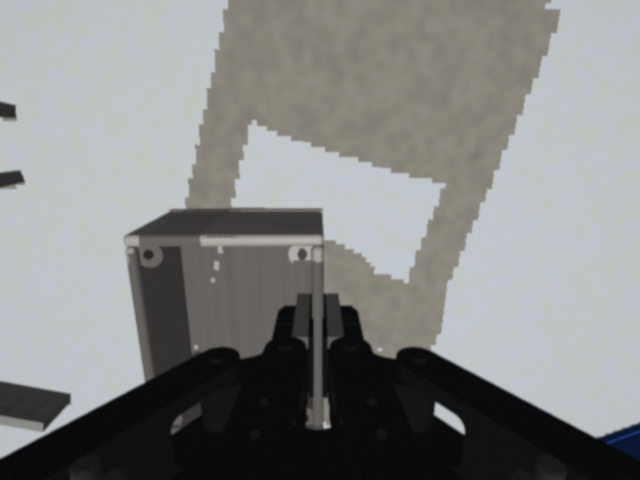

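Run:
```python
from h import *
c=ctrl.camera('wrist')
print(onplane(c,[(127,240),(322,239)],.044).round(4).tolist())
print(onplane(c,[(15,105),(15,110),(22,178),(70,398),(45,428)],.020).round(4).tolist())
```

```text
[[0.5592, -0.1119, 0.044], [0.5576, -0.05, 0.044]]
[[0.5182, -0.1573, 0.02], [0.5198, -0.1576, 0.02], [0.5434, -0.1598, 0.02], [0.6384, -0.1576, 0.02], [0.6545, -0.1714, 0.02]]
```

Request:
drive_tool:
  commands:
    - {"dx": -1, "dy": 0.1, "dz": 0, "turn": 0, "gripper": 1}
    - {"dx": -3, "dy": 0.1, "dz": 0, "turn": 0, "gripper": 1}
    - {"dx": -5, "dy": 0.1, "dz": 0, "turn": 0, "gripper": 1}
    - {"dx": -7, "dy": 0.1, "dz": 0, "turn": 0, "gripper": 1}
    - {"dx": -9, "dy": 0.1, "dz": 0, "turn": 0, "gripper": 1}
    - {"dx": -11, "dy": 0.1, "dz": 0, "turn": 0, "gripper": 1}
    - {"dx": -12, "dy": 0.1, "dz": 0, "turn": 0, "gripper": 1}
    - {"dx": -12, "dy": 0.1, "dz": 0, "turn": 0, "gripper": 1}

```text
time_s: 6.08
eef_pos: [0.6001, -0.1692, 0.0264]
eef_rot: [0.0, 0.7, 0.714, 0.0]
wrist_force: [-1.0, 0.4, 8.2]
opening: 0.034
```

Run:
```python
from h import *
for n in ('scene','wrist'):
  c=ctrl.camera(n); cv2.imwrite(f'pics/{n}4.png',c['image'][:,:,::-1])
goal(.6015,-.27,.0264,91.2)
```

```text
t 6.17 pos [ 0.6001 -0.1691  0.0264] phi 91.19 | dx -10.09 dy -0.07 dz -0.0 turn -0.01 F [-0.2 -1.4  7.1]
```

View pics/wrist4.png

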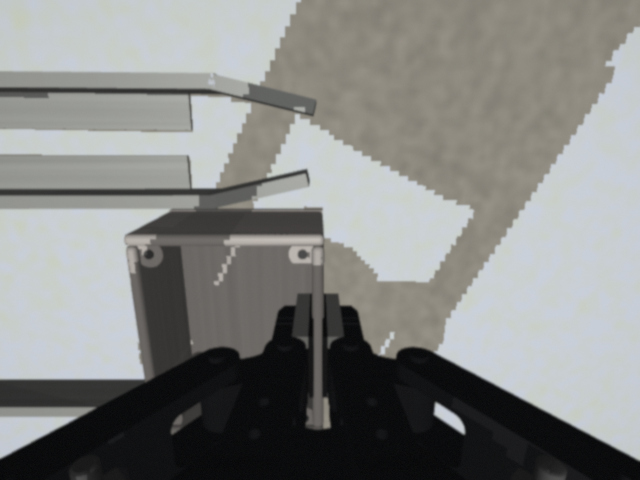

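View pics/scene4.png

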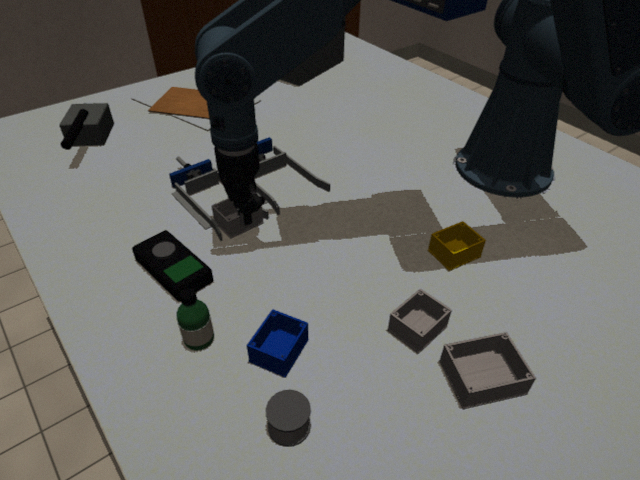

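Run:
```python
from h import *
c=ctrl.camera('wrist')
print(onplane(c,[(5,207),(120,206),(5,407),(120,406)],.020).round(4).tolist())
print(onplane(c,[(127,240),(322,239)],.044).round(4).tolist())
```

```text
[[0.5573, -0.2872, 0.02], [0.5561, -0.2442, 0.02], [0.6465, -0.3057, 0.02], [0.645, -0.2552, 0.02]]
[[0.5623, -0.2309, 0.044], [0.5607, -0.169, 0.044]]
```

Request:
drive_tool:
  commands:
    - {"dx": -1, "dy": 0, "dz": 0, "turn": 0, "gripper": 1}
    - {"dx": -3, "dy": 0, "dz": 0, "turn": 0, "gripper": 1}
    - {"dx": -5, "dy": 0, "dz": 0, "turn": 0, "gripper": 1}
    - {"dx": -7, "dy": 0, "dz": 0, "turn": 0, "gripper": 1}
    - {"dx": -8.5, "dy": 0, "dz": 0, "turn": 0, "gripper": 1}
    - {"dx": -10, "dy": 0, "dz": 0, "turn": 0, "gripper": 1}
    - {"dx": -10, "dy": 0, "dz": 0, "turn": 0, "gripper": 1}
    - {"dx": -10, "dy": 0, "dz": 0, "turn": 0, "gripper": 0.85}
    - {"dx": -10, "dy": 0, "dz": 0, "turn": 0, "gripper": 0.62}
    - {"dx": -10, "dy": 0, "dz": 0, "turn": 0, "gripper": 0.62}
    - {"dx": -10, "dy": 0, "dz": 0, "turn": 0, "gripper": 0.62}
    - {"dx": -10, "dy": 0, "dz": -2, "turn": 0, "gripper": 0.62}
    - {"dx": -10, "dy": 0, "dz": -4, "turn": 0, "gripper": 0.62}
    - {"dx": -10, "dy": 0, "dz": -7.4, "turn": 0, "gripper": 0.62}
    - {"dx": -10, "dy": 0, "dz": -7.4, "turn": 0, "gripper": 0.62}

```text
time_s: 8.1
eef_pos: [0.6044, -0.2715, 0.1054]
eef_rot: [0.004, 0.7, 0.714, 0.001]
wrist_force: [-0.4, -0.6, -0.2]
opening: 0.382
```

Run:
```python
from h import *
for n in ('scene','wrist'):
  c=ctrl.camera(n); cv2.imwrite(f'pics/{n}5.png',c['image'][:,:,::-1])
th=np.radians(97.2); goal(.5031+.03*np.cos(th),.2117+.03*np.sin(th),.1,97.2)
```

```text
t 8.2 pos [ 0.6022 -0.2701  0.1014] phi 91.16 | dx 51.35 dy -9.25 dz 0.14 turn -6.04 F [-0.5  0.4 -0. ]
```

View pics/wrist5.png

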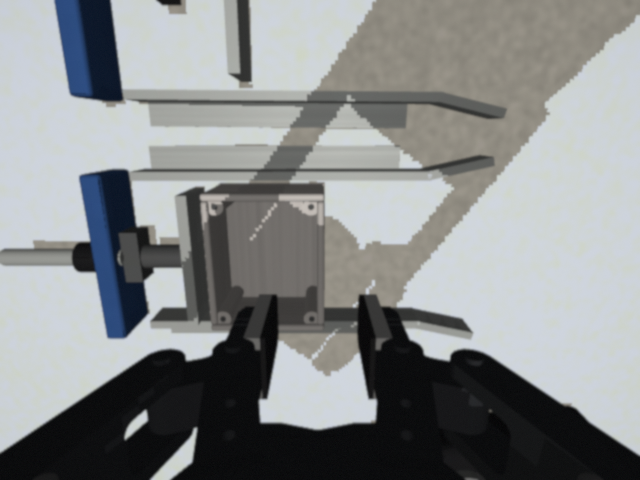

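View pics/scene5.png

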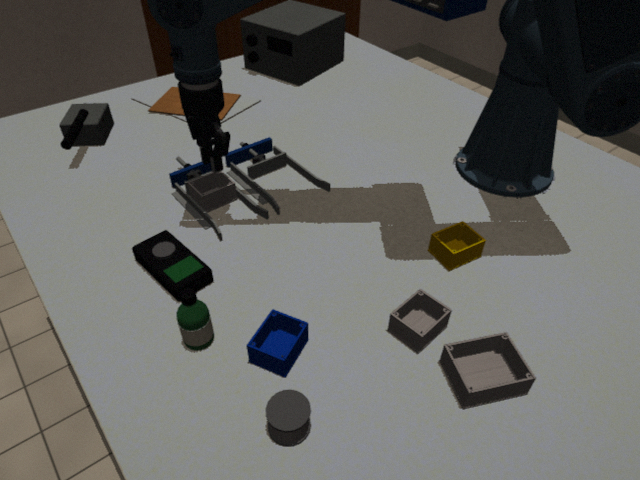

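Small case 1 sits straight in the narrow lane, with its rear wall at pixel (325,260) and a small gap to the plate. Next is small case 2.

Request:
drive_tool:
  commands:
    - {"dx": 5, "dy": -1, "dz": 0, "turn": -6, "gripper": 0.62}
    - {"dx": 10, "dy": -2, "dz": 0, "turn": -6, "gripper": 0.62}
    - {"dx": 15, "dy": -3, "dz": 0, "turn": -6, "gripper": 0.62}
    - {"dx": 20, "dy": -4, "dz": 0, "turn": -6, "gripper": 0.62}
    - {"dx": 25, "dy": -5, "dz": 0, "turn": -6, "gripper": 0.62}
    - {"dx": 30, "dy": -6, "dz": 0, "turn": -6, "gripper": 0.62}
    - {"dx": 35, "dy": -7, "dz": 0, "turn": -6, "gripper": 0.62}
    - {"dx": 40, "dy": -8, "dz": 0, "turn": -6, "gripper": 0.62}
    - {"dx": 45, "dy": -9, "dz": 0, "turn": -6, "gripper": 0.62}
    - {"dx": 48, "dy": -9.2, "dz": 0, "turn": -6, "gripper": 0.62}
    - {"dx": 51.3, "dy": -9.3, "dz": 0, "turn": -6, "gripper": 0.62}
    - {"dx": 51.3, "dy": -9.3, "dz": 0, "turn": -6, "gripper": 0.62}
    - {"dx": 51.3, "dy": -9.3, "dz": 0, "turn": -6, "gripper": 0.62}
    - {"dx": 51.3, "dy": -9.3, "dz": 0, "turn": -6, "gripper": 0.62}

```text
time_s: 9.95
eef_pos: [0.4982, 0.2403, 0.0993]
eef_rot: [-0.0, 0.662, 0.75, -0.0]
wrist_force: [0.3, -0.6, -0.4]
opening: 0.377
```

Run:
```python
from h import *
c=ctrl.camera('wrist'); cv2.imwrite('pics/w6.png',c['image'][:,:,::-1])
th=np.radians(97.2); goal(.5031+.03*np.cos(th),.2117+.03*np.sin(th),.0264,97.2)
```

```text
t 10.0 pos [0.4983 0.2403 0.0994] phi 97.09 | dx 0.1 dy 0.12 dz 7.3 turn -0.11 F [-0.1  1.2 -0.9]
```

View pics/w6.png

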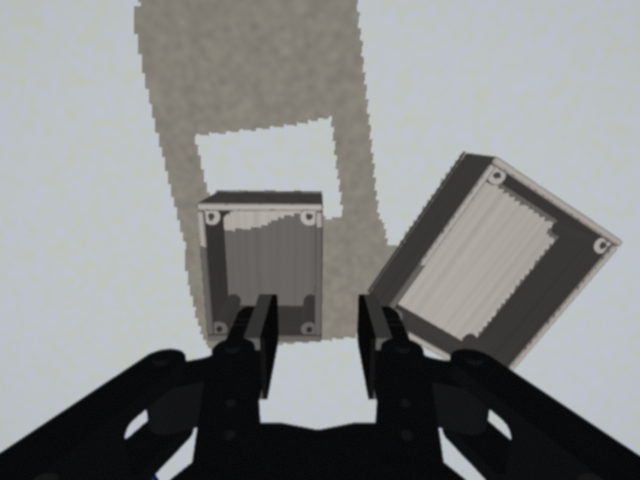

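Request:
drive_tool:
  commands:
    - {"dx": 0, "dy": 0.1, "dz": 2, "turn": 0, "gripper": 0.65}
    - {"dx": 0, "dy": 0.1, "dz": 4, "turn": 0, "gripper": 0.65}
    - {"dx": 0, "dy": 0.1, "dz": 6, "turn": 0, "gripper": 0.65}
    - {"dx": 0, "dy": 0.1, "dz": 7.3, "turn": 0, "gripper": 0.65}
    - {"dx": 0, "dy": 0.1, "dz": 7.3, "turn": 0, "gripper": 0.65}
    - {"dx": 0, "dy": 0.1, "dz": 7.3, "turn": 0, "gripper": 0.65}
    - {"dx": 0, "dy": 0.1, "dz": 7.3, "turn": 0, "gripper": 0.8}
    - {"dx": 0, "dy": 0.1, "dz": 7.3, "turn": 0, "gripper": 1}
    - {"dx": 0, "dy": 0.1, "dz": 7.3, "turn": 0, "gripper": 1}
    - {"dx": 0, "dy": 0.1, "dz": 7.3, "turn": 0, "gripper": 1}
    - {"dx": 0, "dy": 0.1, "dz": 7.3, "turn": 0, "gripper": 1}

```text
time_s: 11.38
eef_pos: [0.4999, 0.2416, 0.0274]
eef_rot: [0.0, 0.662, 0.75, 0.001]
wrist_force: [-1.3, -1.2, 6.7]
opening: 0.034
```

Run:
```python
from h import *
c=ctrl.camera('side'); cv2.imwrite('pics/s7.png',c['image'][:,:,::-1])
c=ctrl.camera('wrist'); cv2.imwrite('pics/w7.png',c['image'][:,:,::-1])
goal(.5975,-.06,.0264,91.4)
```

```text
t 11.47 pos [0.4998 0.2416 0.0274] phi 97.17 | dx -31.14 dy 5.92 dz 0.1 turn 5.77 F [-0.7 -0.9  6.4]
```

View pics/w7.png

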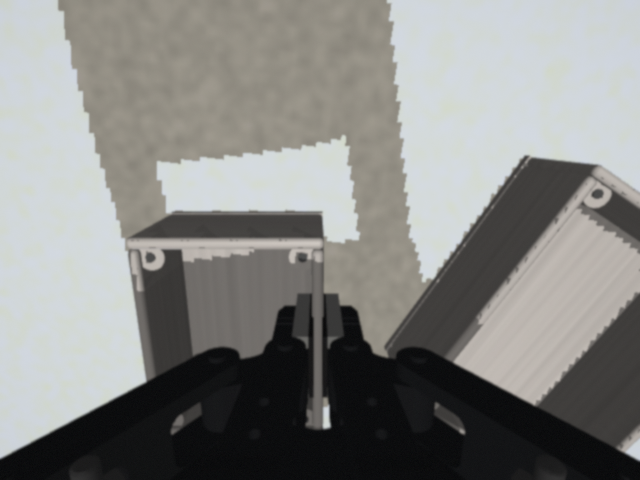

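The grip on small case 2 is clean: its wall is between the pads at (318,300).

Request:
drive_tool:
  commands:
    - {"dx": -1, "dy": 0.2, "dz": 0, "turn": 0, "gripper": 1}
    - {"dx": -3, "dy": 0.6, "dz": 0, "turn": 1, "gripper": 1}
    - {"dx": -6, "dy": 1.2, "dz": 0, "turn": 2, "gripper": 1}
    - {"dx": -9, "dy": 1.8, "dz": 0, "turn": 3, "gripper": 1}
    - {"dx": -12, "dy": 2.4, "dz": 0, "turn": 4, "gripper": 1}
    - {"dx": -15, "dy": 3, "dz": 0, "turn": 5, "gripper": 1}
    - {"dx": -18, "dy": 3.6, "dz": 0, "turn": 5.8, "gripper": 1}
    - {"dx": -21, "dy": 4.2, "dz": 0, "turn": 5.8, "gripper": 1}
    - {"dx": -24, "dy": 4.8, "dz": 0, "turn": 5.8, "gripper": 1}
    - {"dx": -27, "dy": 5.4, "dz": 0, "turn": 5.8, "gripper": 1}
    - {"dx": -29.5, "dy": 5.8, "dz": 0, "turn": 5.8, "gripper": 1}
    - {"dx": -31.1, "dy": 5.9, "dz": 0, "turn": 5.8, "gripper": 1}
    - {"dx": -31.1, "dy": 5.9, "dz": 0, "turn": 5.8, "gripper": 1}
    - {"dx": -31.1, "dy": 5.9, "dz": 0, "turn": 5.8, "gripper": 1}

```text
time_s: 13.22
eef_pos: [0.5975, -0.0605, 0.0274]
eef_rot: [0.001, 0.699, 0.716, 0.0]
wrist_force: [0.4, -3.6, 4.9]
opening: 0.034
```

Run:
```python
from h import *
c=ctrl.camera('wrist'); cv2.imwrite('pics/w8.png',c['image'][:,:,::-1])
goal(.5998,-.165,.0274,91.4)
print(onplane(c,[(127,240),(322,239)],.044).round(4).tolist())
```

```text
t 13.28 pos [ 0.5975 -0.0603  0.0274] phi 91.38 | dx -10.47 dy -0.02 dz -0.0 turn -0.02 F [ 1.6 -3.4  4.4]
[[0.5602, -0.1229, 0.044], [0.5584, -0.0604, 0.044]]
```

View pics/w8.png

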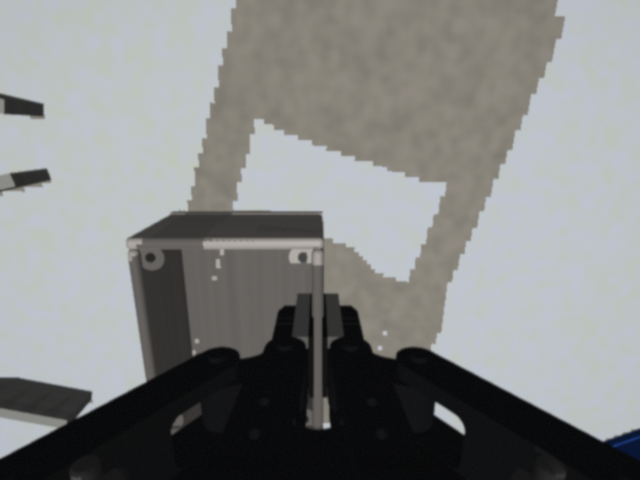

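Request:
drive_tool:
  commands:
    - {"dx": -1, "dy": 0, "dz": 0, "turn": 0, "gripper": 1}
    - {"dx": -3, "dy": 0, "dz": 0, "turn": 0, "gripper": 1}
    - {"dx": -5, "dy": 0, "dz": 0, "turn": 0, "gripper": 1}
    - {"dx": -7, "dy": 0, "dz": 0, "turn": 0, "gripper": 1}
    - {"dx": -9, "dy": 0, "dz": 0, "turn": 0, "gripper": 1}
    - {"dx": -11, "dy": 0, "dz": 0, "turn": 0, "gripper": 1}
    - {"dx": -12.5, "dy": 0, "dz": 0, "turn": 0, "gripper": 1}
    - {"dx": -13.4, "dy": 0, "dz": 0, "turn": 0, "gripper": 1}
    - {"dx": -13.4, "dy": 0, "dz": 0, "turn": 0, "gripper": 1}

```text
time_s: 14.4
eef_pos: [0.6004, -0.1931, 0.0274]
eef_rot: [0.0, 0.699, 0.716, 0.0]
wrist_force: [-0.9, 0.6, 6.9]
opening: 0.03
```

Run:
```python
from h import *
for n in ('scene','wrist'):
  c=ctrl.camera(n); cv2.imwrite(f'pics/{n}9.png',c['image'][:,:,::-1])
goal(.6015,-.23,.0274,91.4)
```

```text
t 14.5 pos [ 0.6004 -0.1931  0.0274] phi 91.4 | dx -3.69 dy 0.02 dz 0.0 turn -0.0 F [-0.5 -1.2  7.4]
```

View pics/wrist9.png

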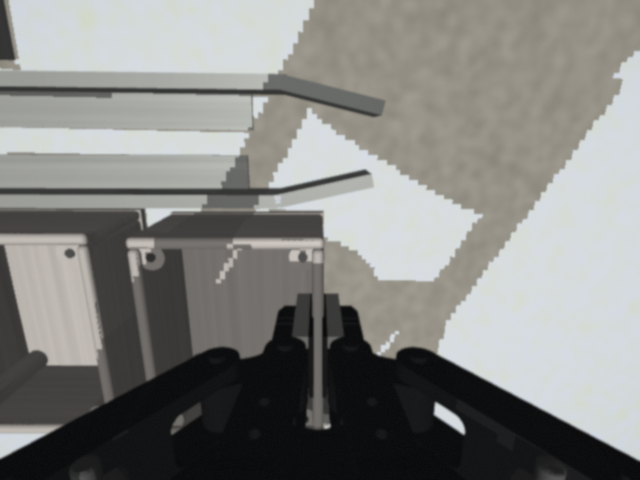

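View pics/scene9.png

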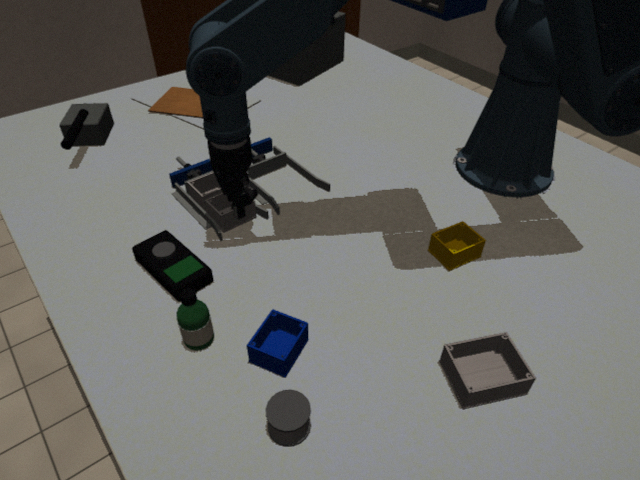

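Request:
drive_tool:
  commands:
    - {"dx": -0.5, "dy": 0, "dz": 0, "turn": 0, "gripper": 1}
    - {"dx": -1, "dy": 0, "dz": 0, "turn": 0, "gripper": 1}
    - {"dx": -1.4, "dy": 0, "dz": 0, "turn": 0, "gripper": 1}
    - {"dx": -1.8, "dy": 0, "dz": 0, "turn": 0, "gripper": 1}
    - {"dx": -2.1, "dy": 0, "dz": 0, "turn": 0, "gripper": 1}
    - {"dx": -2.4, "dy": 0, "dz": 0, "turn": 0, "gripper": 1}

```text
time_s: 15.25
eef_pos: [0.601, -0.2146, 0.0274]
eef_rot: [-0.001, 0.698, 0.716, 0.001]
wrist_force: [-0.6, 8.6, 10.1]
opening: 0.032
```

Request:
drive_tool:
  commands:
    - {"dx": -0.15, "dy": 0, "dz": 0, "turn": 0, "gripper": 1}
    - {"dx": -0.3, "dy": 0, "dz": 0, "turn": 0, "gripper": 1}

```text
time_s: 15.5
eef_pos: [0.6011, -0.217, 0.0274]
eef_rot: [-0.001, 0.698, 0.716, 0.002]
wrist_force: [0.5, 11.5, 11.0]
opening: 0.033
```

Request:
drive_tool:
  commands:
    - {"dx": -0.15, "dy": 0, "dz": 0, "turn": 0, "gripper": 1}
    - {"dx": -0.3, "dy": 0, "dz": 0, "turn": 0, "gripper": 1}

```text
time_s: 15.75
eef_pos: [0.6012, -0.2193, 0.0274]
eef_rot: [-0.002, 0.698, 0.716, 0.002]
wrist_force: [0.9, 13.3, 12.9]
opening: 0.029
```

Run:
```python
from h import *
for n in ('scene','side'):
  c=ctrl.camera(n); im=c['image'][:,:,::-1]
  b=(150,130,170,120) if n=='scene' else (310,100,180,130)
  x,y,w,h=b
  cv2.imwrite(f'pics/{n}10.png',cv2.convertScaleAbs(cv2.resize(im[y:y+h,x:x+w],None,fx=4.4,fy=4.4,interpolation=cv2.INTER_CUBIC),alpha=1.5))
o=ctrl.get_obs();print(o['eef_pos'],o['wrist_force'],o['opening'])
```

```text
[ 0.60121339 -0.21948861  0.02740015] [ 1.24328963 12.87526221 12.27495436] 0.031915431685589586
```

View pics/scene10.png

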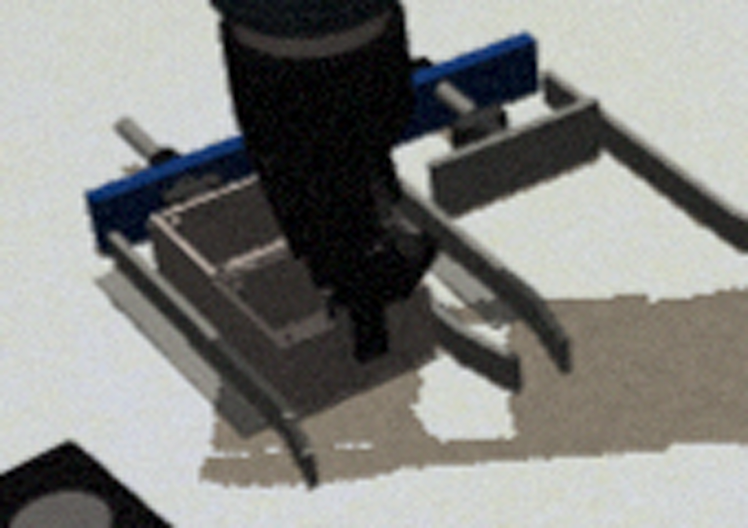

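View pics/side10.png

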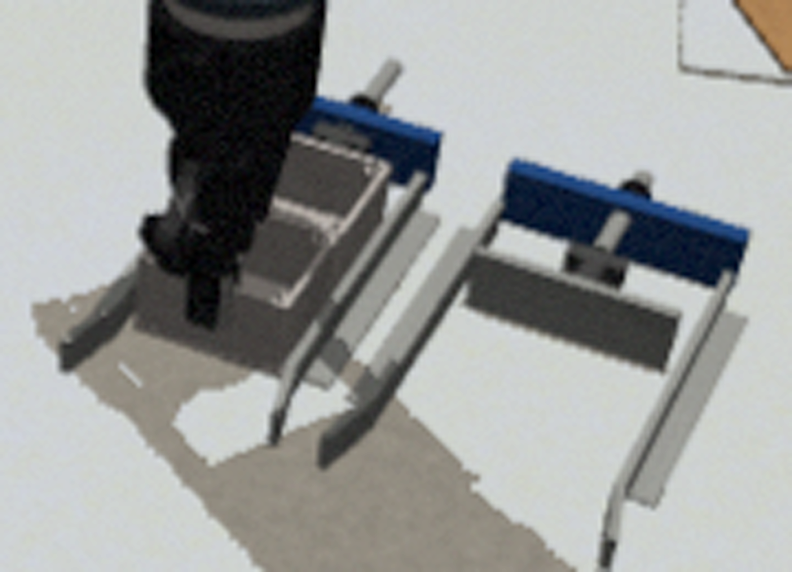

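Run:
```python
from h import *
for n,P,o in (('side',[(388,165),(332,228),(290,306)],(310,100)),('scene',[(152,218),(218,275),(280,345)],(150,130))):
  c=ctrl.camera(n); print(onplane(c,np.array(P)/4.4+o,.044)[:,:2].round(4).tolist())
o=ctrl.get_obs();print(o['eef_pos'],o['wrist_force'],o['opening'])
```

```text
[[0.5641, -0.3406], [0.5677, -0.2804], [0.5609, -0.2173]]
[[0.6415, -0.3408], [0.6375, -0.2813], [0.6396, -0.218]]
[ 0.60119442 -0.21948705  0.02739767] [ 0.17401191 12.53391576 11.5249486 ] 0.032074335308282985
```

Request:
drive_tool:
  commands:
    - {"dx": -0.1, "dy": 0, "dz": 0, "turn": 0, "gripper": 1}
    - {"dx": -0.2, "dy": 0, "dz": 0, "turn": 0, "gripper": 1}
    - {"dx": -0.3, "dy": 0, "dz": 0, "turn": 0, "gripper": 1}
    - {"dx": -0.3, "dy": 0, "dz": 0, "turn": 0, "gripper": 1}
    - {"dx": -0.3, "dy": 0, "dz": 0, "turn": 0, "gripper": 1}

```text
time_s: 16.58
eef_pos: [0.6013, -0.2217, 0.0274]
eef_rot: [-0.002, 0.698, 0.716, 0.002]
wrist_force: [0.4, 15.4, 13.0]
opening: 0.034
```

Run:
```python
from h import *
for n in ('scene',):
  c=ctrl.camera(n); im=c['image'][:,:,::-1]
  x,y,w,h=(150,130,170,120)
  cv2.imwrite(f'pics/{n}11.png',cv2.convertScaleAbs(cv2.resize(im[y:y+h,x:x+w],None,fx=4.4,fy=4.4,interpolation=cv2.INTER_CUBIC),alpha=1.8))
o=ctrl.get_obs();print(o['eef_pos'],o['wrist_force'],o['opening'])
```

```text
[ 0.60130277 -0.22175493  0.02738906] [ 0.51389487 14.68034184 13.19525766] 0.03250276707498191
```

View pics/scene11.png

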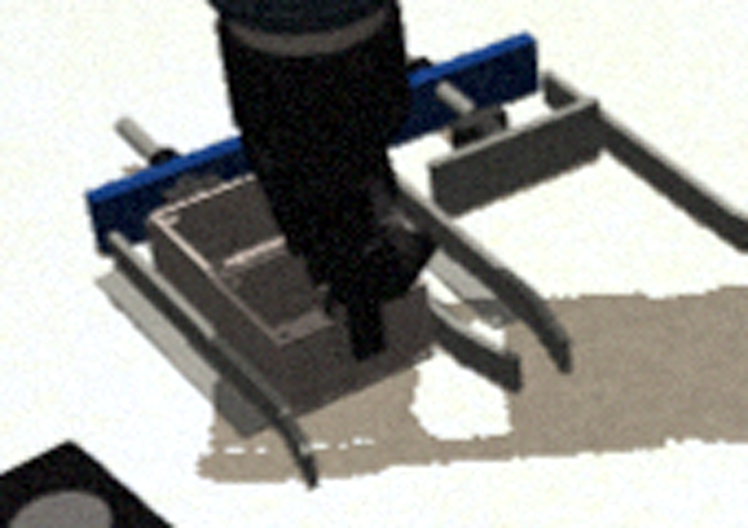

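Both cases are pressed, with about 15 N at the wrist rising by about 0.9 N/mm, so the spring is engaged. I'll release gently.

Request:
drive_tool:
  commands:
    - {"dx": 0, "dy": 0, "dz": 0, "turn": 0, "gripper": 0.9}
    - {"dx": 0, "dy": 0, "dz": 0, "turn": 0, "gripper": 0.8}
    - {"dx": 0, "dy": 0, "dz": 0, "turn": 0, "gripper": 0.65}
    - {"dx": 0, "dy": 0, "dz": 0, "turn": 0, "gripper": 0.65}
    - {"dx": 0, "dy": 0, "dz": 0, "turn": 0, "gripper": 0.65}

```text
time_s: 17.25
eef_pos: [0.6004, -0.2268, 0.0264]
eef_rot: [-0.0, 0.699, 0.715, -0.0]
wrist_force: [-0.2, -0.3, 0.1]
opening: 0.35
```

Run:
```python
from h import *
c=ctrl.camera('wrist'); cv2.imwrite('pics/w12.png',c['image'][:,:,::-1])
o=ctrl.get_obs();print(o['eef_pos'],o['wrist_force'],o['opening'])
```

```text
[ 0.60039403 -0.2268818   0.02641913] [ 0.12280568  1.2336474  -0.64087   ] 0.3502393864282733
```

View pics/w12.png

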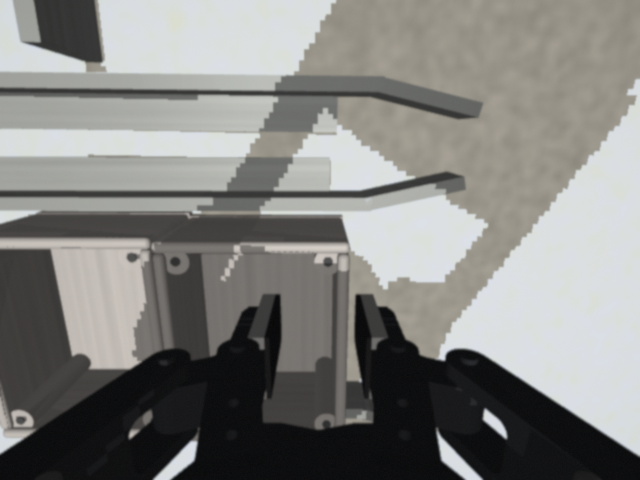

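Request:
drive_tool:
  commands:
    - {"dx": 0.6, "dy": 0, "dz": 0, "turn": 0, "gripper": 0.65}
    - {"dx": 0.6, "dy": 0, "dz": 0, "turn": 0, "gripper": 0.65}
    - {"dx": 0.6, "dy": 0, "dz": -2, "turn": 0, "gripper": 0.65}
    - {"dx": 0.6, "dy": 0, "dz": -4, "turn": 0, "gripper": 0.65}
    - {"dx": 0.6, "dy": 0, "dz": -7.5, "turn": 0, "gripper": 0.65}
    - {"dx": 0.6, "dy": 0, "dz": -7.5, "turn": 0, "gripper": 0.65}
    - {"dx": 0.6, "dy": 0, "dz": -7.5, "turn": 0, "gripper": 0.65}

```text
time_s: 18.18
eef_pos: [0.6007, -0.2209, 0.1026]
eef_rot: [0.001, 0.699, 0.715, 0.0]
wrist_force: [0.3, 1.3, 0.6]
opening: 0.35
```

Run:
```python
from h import *
c=ctrl.camera('wrist'); cv2.imwrite('pics/w13.png',c['image'][:,:,::-1])
th=np.radians(66.3); goal(.4913+.04*np.cos(th),.3356+.04*np.sin(th),.1,66.3)
```

```text
t 18.23 pos [ 0.6001 -0.2206  0.1016] phi 91.36 | dx 59.48 dy -7.86 dz 0.16 turn 25.06 F [ 0.1  0.2 -0.7]
```

View pics/w13.png

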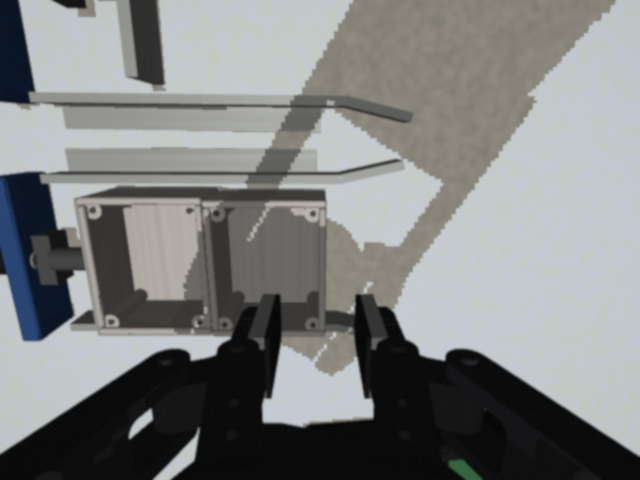

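The small row lies flush in the lane: the case joint is at column 205, the rear wall at column 326, and the front is against the plate at column 80. Now the big case.

Request:
drive_tool:
  commands:
    - {"dx": 5, "dy": -0.7, "dz": 0, "turn": 3, "gripper": 0.65}
    - {"dx": 10, "dy": -1.4, "dz": 0, "turn": 6, "gripper": 0.65}
    - {"dx": 15, "dy": -2, "dz": 0, "turn": 9, "gripper": 0.65}
    - {"dx": 20, "dy": -2.7, "dz": 0, "turn": 12, "gripper": 0.65}
    - {"dx": 25, "dy": -3.4, "dz": 0, "turn": 15, "gripper": 0.65}
    - {"dx": 30, "dy": -4, "dz": 0, "turn": 18, "gripper": 0.65}
    - {"dx": 35, "dy": -4.7, "dz": 0, "turn": 21, "gripper": 0.65}
    - {"dx": 40, "dy": -5.4, "dz": 0, "turn": 25, "gripper": 0.65}
    - {"dx": 45, "dy": -6, "dz": 0, "turn": 25, "gripper": 0.65}
    - {"dx": 50, "dy": -6.7, "dz": 0, "turn": 25, "gripper": 0.65}
    - {"dx": 55, "dy": -7.3, "dz": 0, "turn": 25, "gripper": 0.65}
    - {"dx": 58, "dy": -7.7, "dz": 0, "turn": 25, "gripper": 0.65}
    - {"dx": 59.5, "dy": -7.9, "dz": 0, "turn": 25, "gripper": 0.65}
    - {"dx": 59.5, "dy": -7.9, "dz": 0, "turn": 25, "gripper": 0.65}
    - {"dx": 59.5, "dy": -7.9, "dz": 0, "turn": 25, "gripper": 0.65}
    - {"dx": 59.5, "dy": -7.9, "dz": 0, "turn": 25, "gripper": 0.65}

```text
time_s: 20.23
eef_pos: [0.5077, 0.371, 0.1015]
eef_rot: [0.0, 0.837, 0.547, -0.0]
wrist_force: [-0.2, -0.6, -0.8]
opening: 0.348
```

Run:
```python
from h import *
c=ctrl.camera('wrist'); cv2.imwrite('pics/w14.png',c['image'][:,:,::-1])
th=np.radians(66.3); goal(.4913+.04*np.cos(th),.3356+.04*np.sin(th),.027,66.3)
p=ctrl.get_obs()['eef_pos'];print(proj(c,[p[0],p[1],.044]))
```

```text
t 20.27 pos [0.5077 0.3711 0.1016] phi 66.28 | dx 0.09 dy -0.07 dz 7.46 turn -0.02 F [ 0.1 -1.2  0.9]
[[318.92616402 272.14401922]]
```

View pics/w14.png

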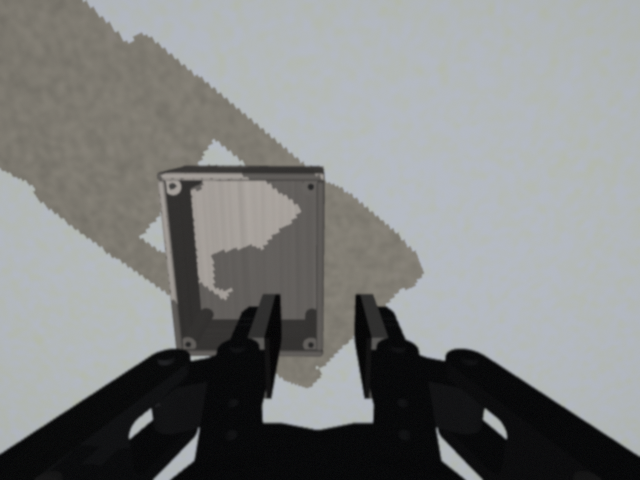

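Request:
drive_tool:
  commands:
    - {"dx": 0.1, "dy": -0.3, "dz": 2, "turn": 0, "gripper": 0.65}
    - {"dx": 0.1, "dy": -0.3, "dz": 4, "turn": 0, "gripper": 0.65}
    - {"dx": 0.1, "dy": -0.3, "dz": 6, "turn": 0, "gripper": 0.65}
    - {"dx": 0.1, "dy": -0.3, "dz": 7.4, "turn": 0, "gripper": 0.65}
    - {"dx": 0.1, "dy": -0.3, "dz": 7.4, "turn": 0, "gripper": 0.65}
    - {"dx": 0.1, "dy": -0.3, "dz": 7.4, "turn": 0, "gripper": 0.65}
    - {"dx": 0.1, "dy": -0.3, "dz": 7.4, "turn": 0, "gripper": 0.8}
    - {"dx": 0.1, "dy": -0.3, "dz": 7.4, "turn": 0, "gripper": 1}
    - {"dx": 0.1, "dy": -0.3, "dz": 7.4, "turn": 0, "gripper": 1}
    - {"dx": 0.1, "dy": -0.3, "dz": 7.4, "turn": 0, "gripper": 1}
    - {"dx": 0.1, "dy": -0.3, "dz": 7.4, "turn": 0, "gripper": 1}

```text
time_s: 21.65
eef_pos: [0.5055, 0.3746, 0.0285]
eef_rot: [0.0, 0.837, 0.547, 0.001]
wrist_force: [-1.2, -0.7, 6.1]
opening: 0.029
```

Run:
```python
from h import *
c=ctrl.camera('wrist'); cv2.imwrite('pics/w15.png',c['image'][:,:,::-1])
goal(.4535,.15,.0275,91.3)
goal(.4535,-.05,.0275,91.3)
```

```text
t 21.7 pos [0.5055 0.3746 0.0285] phi 66.37 | dx -22.66 dy 4.25 dz 0.1 turn -24.93 F [-0.9 -0.1  6.3]
t 21.7 pos [0.5055 0.3746 0.0285] phi 66.37 | dx -40.98 dy 12.26 dz 0.1 turn -24.93 F [-0.9 -0.1  6.3]
```

View pics/w15.png

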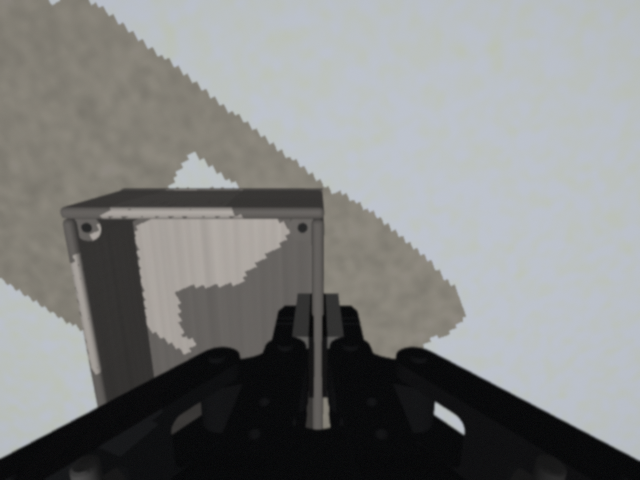

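Request:
drive_tool:
  commands:
    - {"dx": -1, "dy": 0.2, "dz": 0, "turn": -1, "gripper": 1}
    - {"dx": -3, "dy": 0.6, "dz": 0, "turn": -4, "gripper": 1}
    - {"dx": -6, "dy": 1.1, "dz": 0, "turn": -7, "gripper": 1}
    - {"dx": -9, "dy": 1.7, "dz": 0, "turn": -11, "gripper": 1}
    - {"dx": -12, "dy": 2.2, "dz": 0, "turn": -15, "gripper": 1}
    - {"dx": -15, "dy": 2.8, "dz": 0, "turn": -19, "gripper": 1}
    - {"dx": -18, "dy": 3.4, "dz": 0, "turn": -22, "gripper": 1}
    - {"dx": -20.5, "dy": 3.8, "dz": 0, "turn": -24.9, "gripper": 1}
    - {"dx": -22.7, "dy": 4.2, "dz": 0, "turn": -24.9, "gripper": 1}
    - {"dx": -25.5, "dy": 5.4, "dz": 0, "turn": -24.9, "gripper": 1}
    - {"dx": -28, "dy": 6.6, "dz": 0, "turn": -24.9, "gripper": 1}
    - {"dx": -31, "dy": 7.9, "dz": 0, "turn": -24.9, "gripper": 1}
    - {"dx": -34, "dy": 9.2, "dz": 0, "turn": -24.9, "gripper": 1}
    - {"dx": -37, "dy": 10.5, "dz": 0, "turn": -24.9, "gripper": 1}
    - {"dx": -39.5, "dy": 11.6, "dz": 0, "turn": -24.9, "gripper": 1}
    - {"dx": -41, "dy": 12.3, "dz": 0, "turn": -24.9, "gripper": 1}
    - {"dx": -41, "dy": 12.3, "dz": 0, "turn": -24.9, "gripper": 1}
    - {"dx": -41, "dy": 12.3, "dz": 0, "turn": -24.9, "gripper": 1}

```text
time_s: 23.95
eef_pos: [0.4538, -0.0524, 0.0285]
eef_rot: [0.002, 0.699, 0.715, -0.0]
wrist_force: [-1.5, -6.4, 8.4]
opening: 0.033
```

Run:
```python
from h import *
for n in ('scene','wrist'):
  c=ctrl.camera(n); cv2.imwrite(f'pics/{n}16.png',c['image'][:,:,::-1])
goal(.4545,-.12,.0275,91.3)
```

```text
t 24.05 pos [ 0.4538 -0.0524  0.0285] phi 91.3 | dx -6.76 dy -0.08 dz 0.1 turn -0.0 F [-1.2 -5.6  8.4]
```

View pics/wrist16.png

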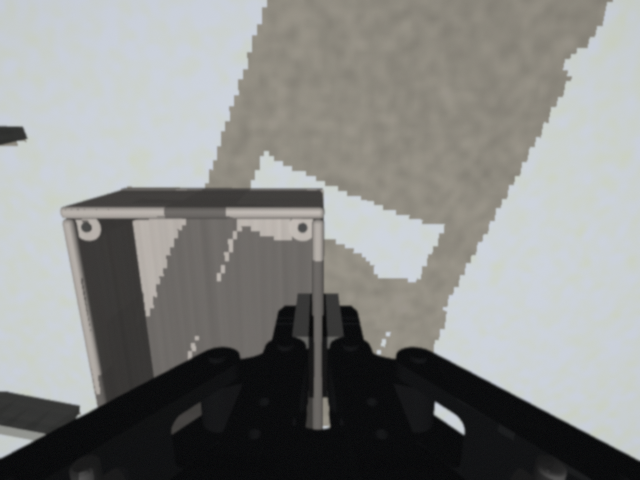

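View pics/scene16.png

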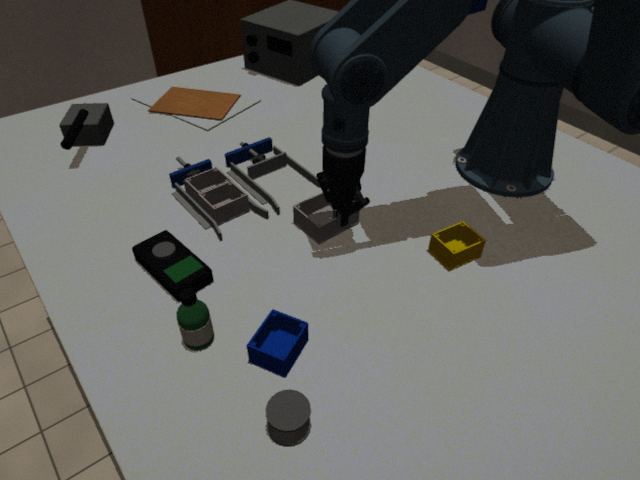

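Run:
```python
from h import *
c=ctrl.camera('wrist')
print(onplane(c,[(65,208),(322,207)],.044).round(4).tolist())
print(onplane(c,[(25,138),(78,407),(40,438)],.02).round(4).tolist())
```

```text
[[0.4066, -0.1337, 0.044], [0.4045, -0.0525, 0.044]]
[[0.3862, -0.16, 0.02], [0.5018, -0.1586, 0.02], [0.5192, -0.1787, 0.02]]
```

Request:
drive_tool:
  commands:
    - {"dx": -1, "dy": -0.2, "dz": 0, "turn": 0, "gripper": 1}
    - {"dx": -2.5, "dy": -0.4, "dz": 0, "turn": 0, "gripper": 1}
    - {"dx": -4, "dy": -0.4, "dz": 0, "turn": 0, "gripper": 1}
    - {"dx": -5.5, "dy": -0.4, "dz": 0, "turn": 0, "gripper": 1}
    - {"dx": -7, "dy": -0.4, "dz": 0, "turn": 0, "gripper": 1}
    - {"dx": -8.3, "dy": -0.4, "dz": 0, "turn": 0, "gripper": 1}
    - {"dx": -8.3, "dy": -0.4, "dz": 0, "turn": 0, "gripper": 1}

```text
time_s: 24.98
eef_pos: [0.4513, -0.1345, 0.0285]
eef_rot: [0.001, 0.699, 0.715, 0.0]
wrist_force: [-0.8, 1.1, 10.5]
opening: 0.03
```

Run:
```python
from h import *
for n in ('scene','wrist'):
  c=ctrl.camera(n); cv2.imwrite(f'pics/{n}17.png',c['image'][:,:,::-1])
goal(.455,-.22,.0275,91.3)
print(onplane(c,[(65,208),(322,207)],.044).round(4).tolist())
```

```text
t 25.07 pos [ 0.4513 -0.1345  0.0285] phi 91.28 | dx -8.56 dy 0.18 dz 0.1 turn -0.02 F [-1.3 -0.8 10.3]
[[0.4042, -0.2157, 0.044], [0.4021, -0.1346, 0.044]]
```

View pics/wrist17.png

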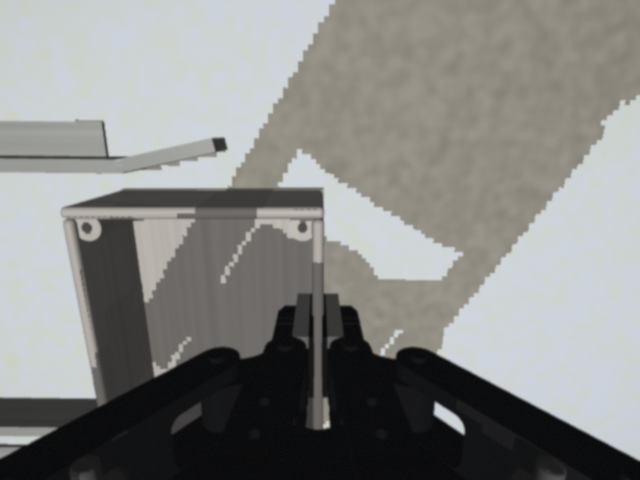

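Run:
```python
from h import *
c=ctrl.camera('wrist')
print(onplane(c,[(5,172),(100,172),(5,428),(80,428)],.02).round(4).tolist())
```

```text
[[0.3961, -0.2517, 0.02], [0.3953, -0.2166, 0.02], [0.5113, -0.2754, 0.02], [0.5105, -0.2414, 0.02]]
```

Request:
drive_tool:
  commands:
    - {"dx": -1, "dy": -0.2, "dz": 0, "turn": 0, "gripper": 1}
    - {"dx": -2.5, "dy": -0.2, "dz": 0, "turn": 0, "gripper": 1}
    - {"dx": -4, "dy": -0.2, "dz": 0, "turn": 0, "gripper": 1}
    - {"dx": -5.5, "dy": -0.2, "dz": 0, "turn": 0, "gripper": 1}
    - {"dx": -7, "dy": -0.2, "dz": 0, "turn": 0, "gripper": 1}
    - {"dx": -8, "dy": -0.2, "dz": 0, "turn": 0, "gripper": 1}
    - {"dx": -8, "dy": -0.2, "dz": 0, "turn": 0, "gripper": 1}

```text
time_s: 26.0
eef_pos: [0.4509, -0.214, 0.0285]
eef_rot: [0.0, 0.699, 0.715, 0.0]
wrist_force: [-1.0, 2.0, 12.0]
opening: 0.031
```

Run:
```python
from h import *
for n in ('scene','side','wrist'):
  c=ctrl.camera(n); im=c['image'][:,:,::-1]
  if n!='wrist':
    x,y,w,h=(210,110,170,130) if n=='scene' else (350,100,160,130)
    im=cv2.convertScaleAbs(cv2.resize(im[y:y+h,x:x+w],None,fx=4.4,fy=4.4,interpolation=cv2.INTER_CUBIC),alpha=1.6)
  cv2.imwrite(f'pics/{n}18.png',im)
goal(.455,-.24,.0275,91.3)
```

```text
t 26.15 pos [ 0.4509 -0.214   0.0285] phi 91.29 | dx -2.61 dy 0.35 dz 0.1 turn -0.01 F [-0.1  2.2 10.5]
```

View pics/wrist18.png

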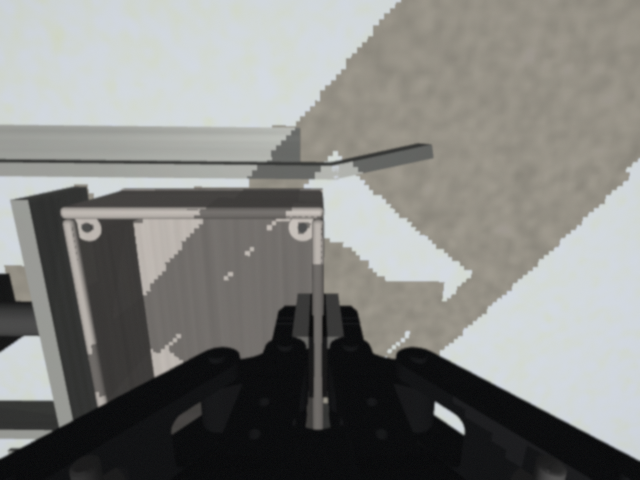

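View pics/side18.png

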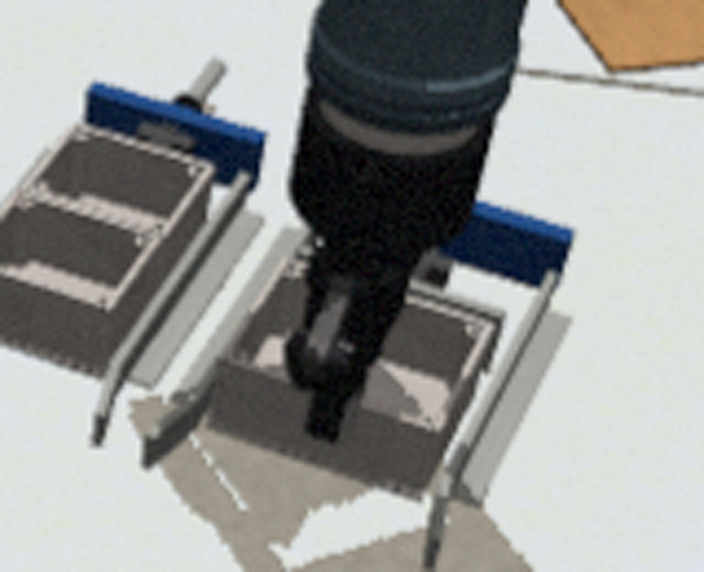

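View pics/scene18.png

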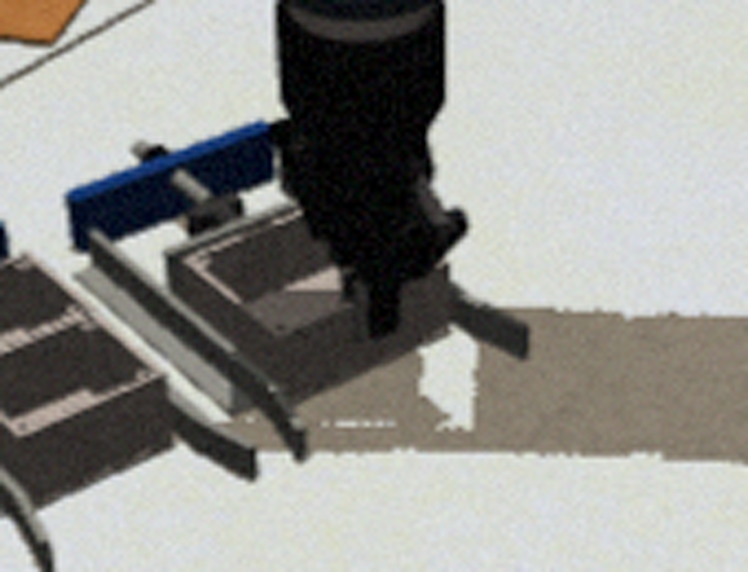

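The big case is inside the wide lane and square, just short of the plate. I'll press slowly.

Request:
drive_tool:
  commands:
    - {"dx": -0.3, "dy": 0, "dz": 0, "turn": 0, "gripper": 1}
    - {"dx": -0.6, "dy": 0, "dz": 0, "turn": 0, "gripper": 1}
    - {"dx": -0.9, "dy": 0, "dz": 0, "turn": 0, "gripper": 1}

```text
time_s: 26.52
eef_pos: [0.4509, -0.2209, 0.0285]
eef_rot: [-0.001, 0.699, 0.715, 0.001]
wrist_force: [-0.0, 12.1, 17.0]
opening: 0.034
```

Request:
drive_tool:
  commands:
    - {"dx": -0.2, "dy": 0, "dz": 0, "turn": 0, "gripper": 1}
    - {"dx": -0.4, "dy": 0, "dz": 0, "turn": 0, "gripper": 1}

```text
time_s: 26.78
eef_pos: [0.451, -0.2248, 0.0285]
eef_rot: [-0.001, 0.699, 0.715, 0.001]
wrist_force: [-0.5, 12.3, 18.5]
opening: 0.033
```

Request:
drive_tool:
  commands:
    - {"dx": -0.2, "dy": 0, "dz": 0, "turn": 0, "gripper": 1}
    - {"dx": -0.4, "dy": 0, "dz": 0, "turn": 0, "gripper": 1}

```text
time_s: 27.02
eef_pos: [0.4511, -0.2288, 0.0285]
eef_rot: [-0.001, 0.699, 0.715, 0.001]
wrist_force: [-1.5, 12.7, 17.4]
opening: 0.033
```

Run:
```python
from h import *
for n in ('side','wrist'):
  c=ctrl.camera(n); im=c['image'][:,:,::-1]
  if n!='wrist':
    x,y,w,h=(350,100,160,130)
    im=cv2.convertScaleAbs(cv2.resize(im[y:y+h,x:x+w],None,fx=4.4,fy=4.4,interpolation=cv2.INTER_CUBIC),alpha=1.6)
  cv2.imwrite(f'pics/{n}19.png',im)
goal(.455,-.24,.0275,91.3)
```

```text
t 27.12 pos [ 0.4511 -0.2291  0.0285] phi 91.3 | dx -1.1 dy 0.37 dz 0.1 turn -0.0 F [ 0.  10.1 16.2]
```

View pics/wrist19.png

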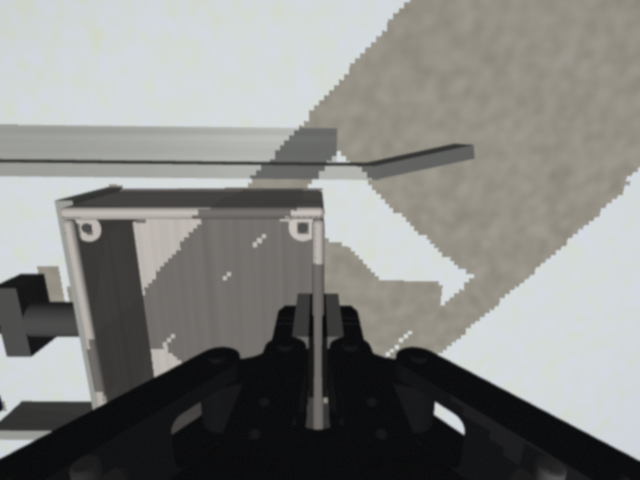

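View pics/side19.png

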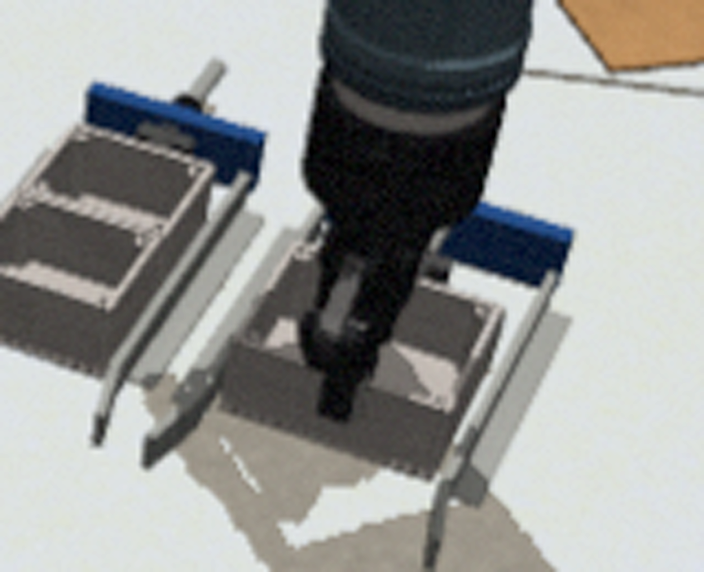

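Request:
drive_tool:
  commands:
    - {"dx": -0.2, "dy": 0, "dz": 0, "turn": 0, "gripper": 1}
    - {"dx": -0.4, "dy": 0, "dz": 0, "turn": 0, "gripper": 1}
    - {"dx": -0.4, "dy": 0, "dz": 0, "turn": 0, "gripper": 1}

```text
time_s: 27.5
eef_pos: [0.4512, -0.2322, 0.0285]
eef_rot: [-0.001, 0.699, 0.715, 0.001]
wrist_force: [0.1, 14.0, 18.1]
opening: 0.035
```

Request:
drive_tool:
  commands:
    - {"dx": -0.2, "dy": 0, "dz": 0, "turn": 0, "gripper": 1}
    - {"dx": -0.4, "dy": 0, "dz": 0, "turn": 0, "gripper": 1}
    - {"dx": -0.4, "dy": 0, "dz": 0, "turn": 0, "gripper": 1}

```text
time_s: 27.88
eef_pos: [0.4513, -0.2354, 0.0285]
eef_rot: [-0.002, 0.699, 0.715, 0.002]
wrist_force: [1.5, 17.6, 19.9]
opening: 0.035
```

Run:
```python
from h import *
c=ctrl.camera('wrist'); cv2.imwrite('pics/w20.png',c['image'][:,:,::-1])
o=ctrl.get_obs();print(o['eef_pos'],o['wrist_force'],o['opening'])
```

```text
[ 0.45129893 -0.23541364  0.02850196] [ 0.25674073 17.33219477 20.42938717] 0.03321725257420852
```

View pics/w20.png

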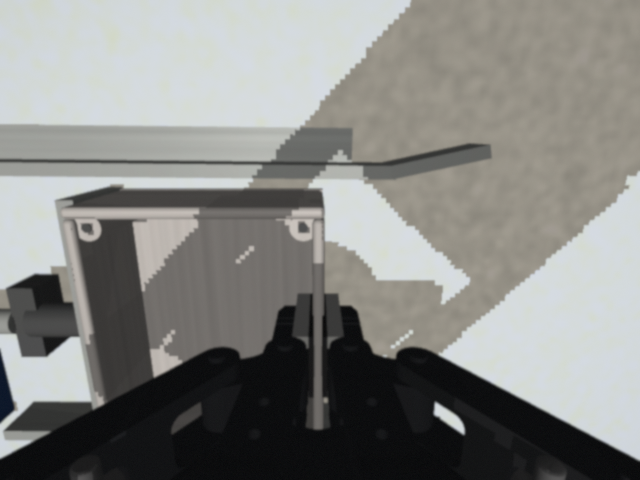

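Request:
drive_tool:
  commands:
    - {"dx": -0.2, "dy": 0, "dz": 0, "turn": 0, "gripper": 1}
    - {"dx": -0.4, "dy": 0, "dz": 0, "turn": 0, "gripper": 1}
    - {"dx": -0.6, "dy": 0, "dz": 0, "turn": 0, "gripper": 1}
    - {"dx": -0.6, "dy": 0, "dz": 0, "turn": 0, "gripper": 1}
    - {"dx": -0.6, "dy": 0, "dz": 0, "turn": 0, "gripper": 1}
    - {"dx": -0.6, "dy": 0, "dz": 0, "turn": 0, "gripper": 1}

```text
time_s: 28.68
eef_pos: [0.4514, -0.2401, 0.0285]
eef_rot: [-0.003, 0.699, 0.715, 0.002]
wrist_force: [1.6, 23.8, 23.3]
opening: 0.036
```

Run:
```python
from h import *
c=ctrl.camera('wrist'); cv2.imwrite('pics/w21.png',c['image'][:,:,::-1])
o=ctrl.get_obs();print(o['eef_pos'],o['wrist_force'],o['opening'])
```

```text
[ 0.45146282 -0.24016858  0.02846859] [ 2.03649521 23.58408133 23.14072669] 0.034201495733507316
```

View pics/w21.png

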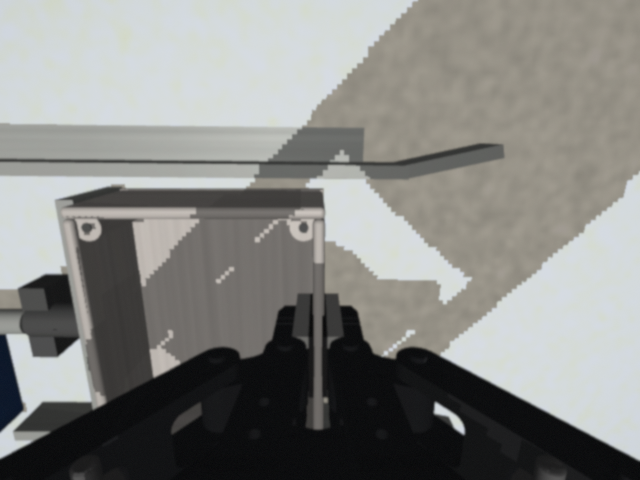

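The plate has given by about 1 cm: the plunger block has shifted from column 0 to 20, and the force climbed steadily. I'll ease off slightly and release.

Request:
drive_tool:
  commands:
    - {"dx": 0.2, "dy": 0, "dz": 0, "turn": 0, "gripper": 1}
    - {"dx": 0.4, "dy": 0, "dz": 0, "turn": 0, "gripper": 1}
    - {"dx": 0.4, "dy": 0, "dz": 0, "turn": 0, "gripper": 0.9}
    - {"dx": 0.5, "dy": 0, "dz": 0, "turn": 0, "gripper": 0.8}
    - {"dx": 0.6, "dy": 0, "dz": 0, "turn": 0, "gripper": 0.65}
    - {"dx": 0.8, "dy": 0, "dz": 0, "turn": 0, "gripper": 0.6}
    - {"dx": 1, "dy": 0, "dz": 0, "turn": 0, "gripper": 0.6}
    - {"dx": 1, "dy": 0, "dz": 0, "turn": 0, "gripper": 0.6}

```text
time_s: 29.72
eef_pos: [0.4512, -0.2345, 0.0275]
eef_rot: [-0.0, 0.699, 0.715, -0.0]
wrist_force: [-0.5, 0.5, -0.4]
opening: 0.401
```

Run:
```python
from h import *
c=ctrl.camera('wrist'); cv2.imwrite('pics/w22.png',c['image'][:,:,::-1])
o=ctrl.get_obs();print(o['eef_pos'],o['wrist_force'],o['opening'])
```

```text
[ 0.45124957 -0.23456614  0.02751816] [-0.99231737  0.28043316 -0.10818816] 0.39950404308595544
```

View pics/w22.png

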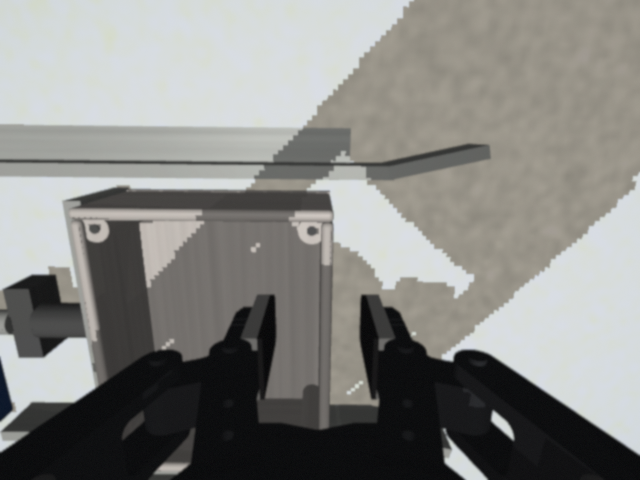

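Request:
drive_tool:
  commands:
    - {"dx": 0, "dy": 0, "dz": 0, "turn": 0, "gripper": 0.6}
    - {"dx": 0, "dy": 0, "dz": -2, "turn": 0, "gripper": 0.6}
    - {"dx": 0, "dy": 0, "dz": -5, "turn": 0, "gripper": 0.6}
    - {"dx": 3, "dy": 0, "dz": -10, "turn": 0, "gripper": 0.6}
    - {"dx": 8, "dy": 0, "dz": -15, "turn": 0, "gripper": 0.6}
    - {"dx": 14, "dy": 0, "dz": -18, "turn": 0, "gripper": 0.6}
    - {"dx": 20, "dy": -3, "dz": -20, "turn": 0, "gripper": 0.6}
    - {"dx": 26, "dy": -6, "dz": -20, "turn": 0, "gripper": 0.6}
    - {"dx": 32, "dy": -6, "dz": -20, "turn": 0, "gripper": 0.6}
    - {"dx": 38, "dy": -6, "dz": -20, "turn": 0, "gripper": 0.6}
    - {"dx": 44, "dy": -6, "dz": -20, "turn": 0, "gripper": 0.6}
    - {"dx": 44, "dy": -6, "dz": -20, "turn": 0, "gripper": 0.6}
    - {"dx": 44, "dy": -6, "dz": -20, "turn": 0, "gripper": 0.6}
    - {"dx": 44, "dy": -6, "dz": -20, "turn": 0, "gripper": 0.6}

```text
time_s: 31.52
eef_pos: [0.3818, 0.2027, 0.2274]
eef_rot: [0.0, 0.7, 0.714, -0.0]
wrist_force: [-0.3, -0.2, 0.7]
opening: 0.403
```

Run:
```python
from h import *
for n,(x,y,w,h) in (('scene',(150,120,190,130)),('side',(310,100,180,130))):
  c=ctrl.camera(n); im=c['image'][:,:,::-1]; cv2.imwrite(f'pics/{n}23f.png',im)
  cv2.imwrite(f'pics/{n}23.png',cv2.convertScaleAbs(cv2.resize(im[y:y+h,x:x+w],None,fx=4.2,fy=4.2,interpolation=cv2.INTER_CUBIC),alpha=1.6))
print(ctrl.get_obs()['time_s'],ctrl.get_obs()['eef_pos'])
```

```text
31.625 [0.38195419 0.20251851 0.22752568]
```

View pics/scene23.png

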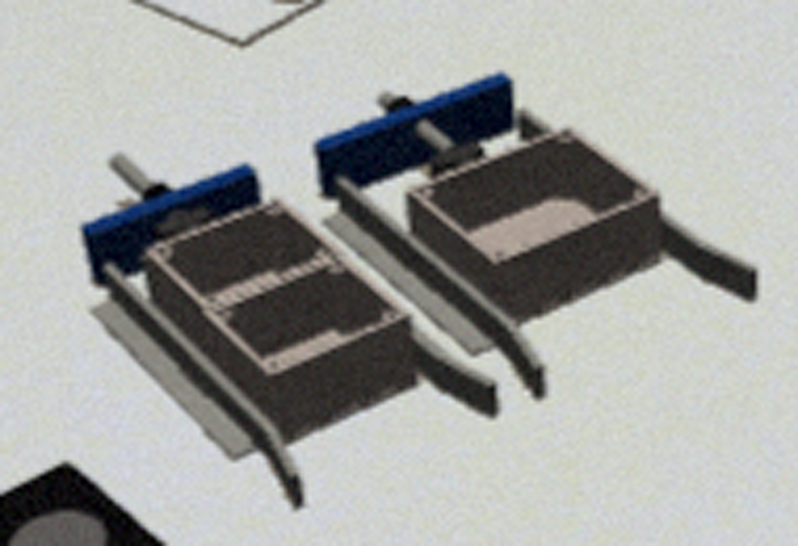

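View pics/side23.png

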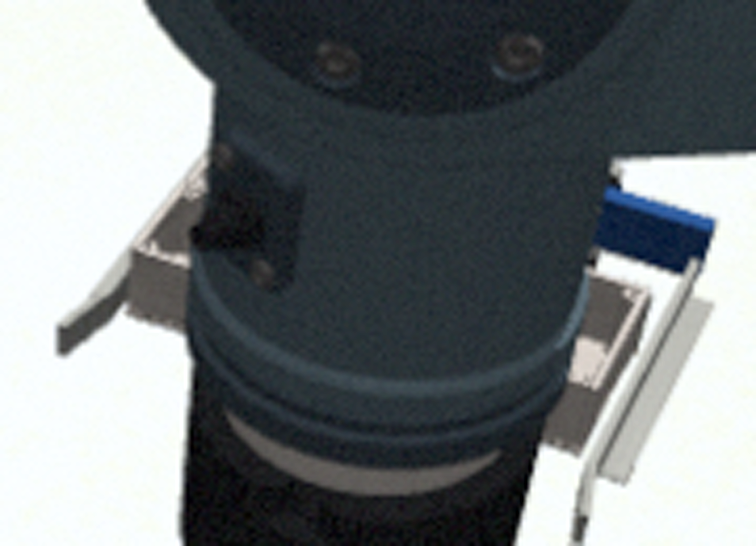

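View pics/scene23f.png

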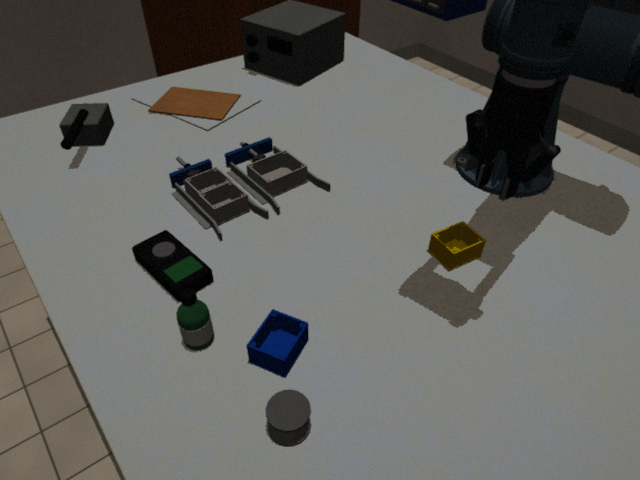

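Run:
```python
from h import *
c=ctrl.camera('scene')
print('big',onplane(c,np.array([(574,130),(410,197),(498,262),(659,195)])/4.2+(150,120),.044)[:,:2].round(4).tolist())
print('small',onplane(c,np.array([(278,204),(148,255),(270,370),(410,320)])/4.2+(150,120),.044)[:,:2].round(4).tolist())
print(ctrl.get_obs()['time_s'])
goal(.53,-.27,.2275,91.3)
```

```text
big [[0.4055, -0.3073], [0.5108, -0.3038], [0.5057, -0.2282], [0.4058, -0.2291]]
small [[0.5686, -0.3382], [0.6422, -0.3361], [0.6382, -0.2182], [0.5658, -0.2129]]
31.675
t 31.68 pos [0.382  0.2026 0.2276] phi 91.12 | dx -47.54 dy 13.88 dz 0.01 turn -0.18 F [ 0.2 -0.3 -0.4]
```

Request:
drive_tool:
  commands:
    - {"dx": -6, "dy": 2.5, "dz": 0, "turn": 0, "gripper": 0.6}
    - {"dx": -12, "dy": 5, "dz": 0, "turn": 0, "gripper": 0.6}
    - {"dx": -18, "dy": 7.5, "dz": 0, "turn": 0, "gripper": 0.6}
    - {"dx": -24, "dy": 10, "dz": 0, "turn": 0, "gripper": 0.6}
    - {"dx": -30, "dy": 12.5, "dz": 0, "turn": 0, "gripper": 0.6}
    - {"dx": -36, "dy": 15, "dz": 0, "turn": 0, "gripper": 0.6}
    - {"dx": -42, "dy": 18, "dz": 0, "turn": 0, "gripper": 0.6}
    - {"dx": -48, "dy": 20, "dz": 0, "turn": 0, "gripper": 0.6}
    - {"dx": -49, "dy": 20, "dz": 0, "turn": 0, "gripper": 0.6}
    - {"dx": -49, "dy": 20, "dz": 0, "turn": 0, "gripper": 0.6}
    - {"dx": -49, "dy": 20, "dz": 0, "turn": 0, "gripper": 0.6}
    - {"dx": -49, "dy": 20, "dz": 0, "turn": 0, "gripper": 0.6}

```text
time_s: 33.17
eef_pos: [0.5921, -0.2806, 0.2278]
eef_rot: [-0.0, 0.699, 0.715, 0.0]
wrist_force: [-0.9, 0.8, -0.7]
opening: 0.401
```

Run:
```python
from h import *
c=ctrl.camera('wrist'); cv2.imwrite('pics/w24.png',cv2.resize(c['image'][:,:,::-1],(800,600),interpolation=cv2.INTER_CUBIC))
o=ctrl.get_obs();print(o['time_s'],o['eef_pos'])
```

```text
33.225 [ 0.59221005 -0.28048751  0.22785399]
```

View pics/w24.png

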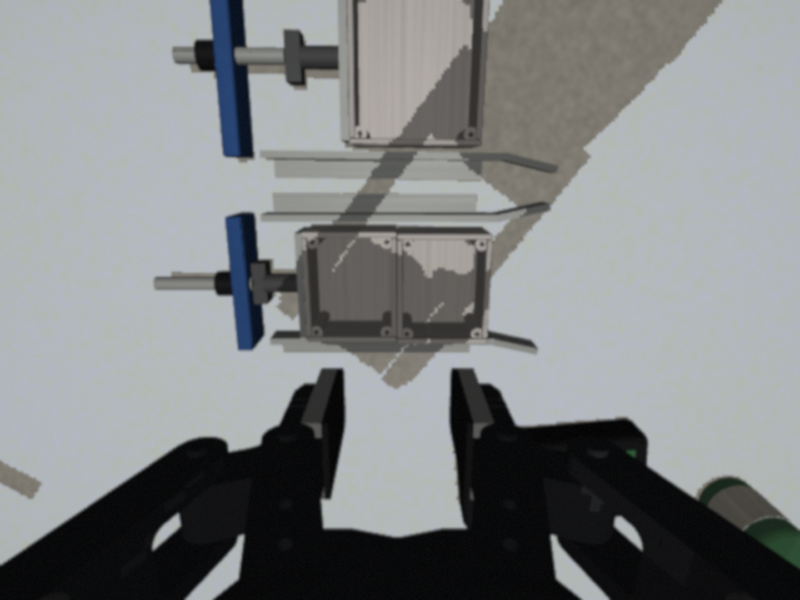

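Run:
```python
from h import *
# w5/w13: recover pose by using current wrist cam extrinsics shifted with TCP (same orientation approx)
c=ctrl.camera('wrist'); p=ctrl.get_obs()['eef_pos']
def shifted(tcp):
    d=dict(c); d['t']=np.array(c['t'])-np.array(c['R'])@(np.array(tcp)-p); return d
w5=shifted([.6022,-.2701,.1014]); w13=shifted([.6001,-.2206,.1016])
for z in (.03,.033,.036): print('w5 plate top front edge',z,onplane(w5,[(190,197),(207,318)],z)[:,:2].round(4).tolist())
print('w5 s1 front rim',onplane(w5,[(202,198),(215,322)],.044)[:,:2].round(4).tolist(),'rear',onplane(w5,[(324,195)],.044)[:,:2].round(4).tolist())
print('w13 front/rear',onplane(w13,[(78,200),(100,330),(326,200)],.044)[:,:2].round(4).tolist())
k=.8
print('now small front/rear',onplane(c,np.array([(297,234),(303,335),(492,234),(486,337)])*k,.044)[:,:2].round(4).tolist())
print('now big front/rear',onplane(c,np.array([(345,140),(481,140)])*k,.044)[:,:2].round(4).tolist())
```

```text
w5 plate top front edge 0.03 [[0.5652, -0.3403], [0.6374, -0.3353]]
w5 plate top front edge 0.033 [[0.5647, -0.3394], [0.6358, -0.3344]]
w5 plate top front edge 0.036 [[0.5642, -0.3384], [0.6343, -0.3335]]
w5 s1 front rim [[0.5632, -0.3297], [0.6325, -0.3267]] rear [[0.5603, -0.2682]]
w13 front/rear [[0.5636, -0.343], [0.6369, -0.3419], [0.5608, -0.2176]]
now small front/rear [[0.5652, -0.3479], [0.6364, -0.3462], [0.5623, -0.2184], [0.6349, -0.2169]]
now big front/rear [[0.5054, -0.3156], [0.5035, -0.2299]]
```

Run:
```python
import cv2
a=cv2.imread('pics/wrist5.png')[160:345,60:340]; b=cv2.imread('pics/w13.png')[160:345,0:280]
cv2.imwrite('pics/cmp.png',cv2.convertScaleAbs(cv2.resize(cv2.hconcat([a,b]),None,fx=1.42,fy=1.42*1.5,interpolation=cv2.INTER_CUBIC),alpha=1.4))
```

```text
(no output)
```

View pics/cmp.png

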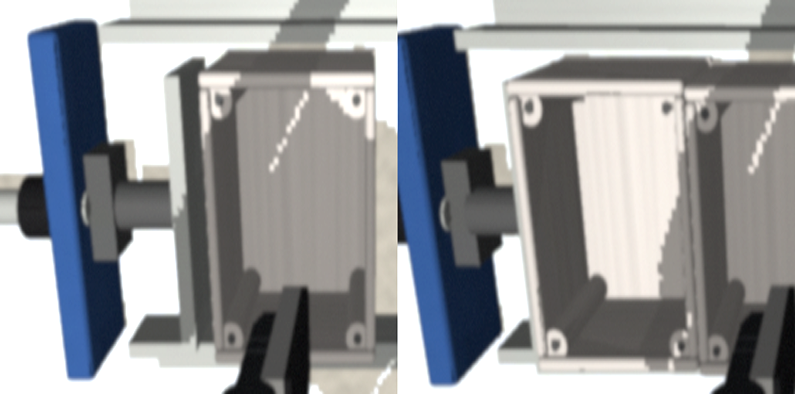

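The overhead view shows no gaps: case joint at column 398, narrow plate at column 300, wide plate at column 343. Taking friction out of the wrist readings (coefficient about 0.55 from the big-case press), the small row's plate load was only about 5 N, which is close to the 4 N threshold. The clock is at 33 s, so I'll press that row again from behind with closed fingers.

Run:
```python
from h import *
goal(.600,-.15,.10,91.3)
```

```text
t 33.27 pos [ 0.5923 -0.2805  0.2279] phi 91.33 | dx 13.03 dy 1.07 dz 12.79 turn 0.03 F [ 0.6 -0.2 -0.3]
```

Request:
drive_tool:
  commands:
    - {"dx": 4, "dy": 0.4, "dz": 0, "turn": 0, "gripper": 1}
    - {"dx": 8, "dy": 0.8, "dz": 0, "turn": 0, "gripper": 1}
    - {"dx": 13, "dy": 1.1, "dz": 0, "turn": 0, "gripper": 1}
    - {"dx": 13, "dy": 1.1, "dz": 4, "turn": 0, "gripper": 1}
    - {"dx": 13, "dy": 1.1, "dz": 8, "turn": 0, "gripper": 1}
    - {"dx": 13, "dy": 1.1, "dz": 12, "turn": 0, "gripper": 1}
    - {"dx": 13, "dy": 1.1, "dz": 16, "turn": 0, "gripper": 1}
    - {"dx": 13, "dy": 1.1, "dz": 19, "turn": 0, "gripper": 1}
    - {"dx": 13, "dy": 1.1, "dz": 20, "turn": 0, "gripper": 1}
    - {"dx": 13, "dy": 1.1, "dz": 20, "turn": 0, "gripper": 1}
    - {"dx": 13, "dy": 1.1, "dz": 20, "turn": 0, "gripper": 1}

```text
time_s: 34.65
eef_pos: [0.6017, -0.1517, 0.0293]
eef_rot: [0.001, 0.699, 0.715, 0.0]
wrist_force: [-0.3, -0.1, 1.0]
opening: -0.005
```

Run:
```python
from h import *
c=ctrl.camera('wrist'); cv2.imwrite('pics/w25.png',c['image'][:,:,::-1])
goal(.600,-.195,.028,91.3)
```

```text
t 34.7 pos [ 0.6017 -0.1518  0.0294] phi 91.28 | dx -4.32 dy -0.27 dz 0.14 turn -0.02 F [ 0.6 -0.3  1.2]
```

View pics/w25.png

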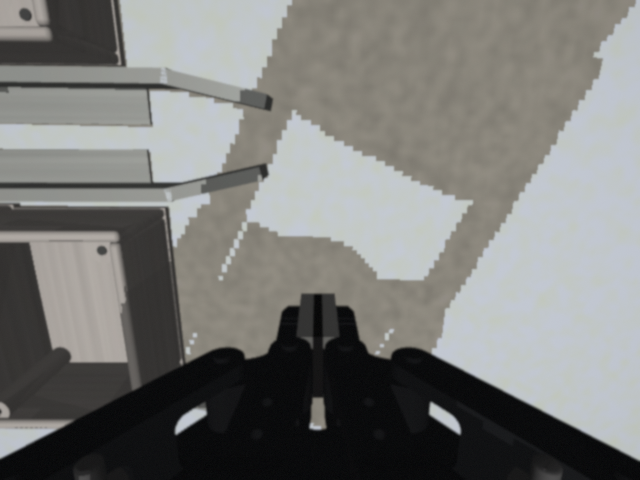

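Request:
drive_tool:
  commands:
    - {"dx": -1.5, "dy": -0.1, "dz": 0, "turn": 0, "gripper": 1}
    - {"dx": -3, "dy": -0.2, "dz": 0, "turn": 0, "gripper": 1}
    - {"dx": -4, "dy": -0.2, "dz": 0, "turn": 0, "gripper": 1}
    - {"dx": -4.5, "dy": -0.2, "dz": 0, "turn": 0, "gripper": 1}
    - {"dx": -4.8, "dy": -0.2, "dz": 0, "turn": 0, "gripper": 1}
    - {"dx": -5.1, "dy": -0.2, "dz": 0, "turn": 0, "gripper": 1}

```text
time_s: 35.45
eef_pos: [0.5995, -0.2023, 0.0274]
eef_rot: [-0.0, 0.699, 0.715, -0.0]
wrist_force: [0.1, -0.7, 0.5]
opening: -0.002
```

Request:
drive_tool:
  commands:
    - {"dx": -0.2, "dy": 0, "dz": 0, "turn": 0, "gripper": 1}
    - {"dx": -0.4, "dy": 0, "dz": 0, "turn": 0, "gripper": 1}
    - {"dx": -0.4, "dy": 0, "dz": 0, "turn": 0, "gripper": 1}

```text
time_s: 35.83
eef_pos: [0.5995, -0.2043, 0.0274]
eef_rot: [-0.001, 0.699, 0.715, 0.001]
wrist_force: [0.4, 6.7, 2.5]
opening: 0.003
```

Request:
drive_tool:
  commands:
    - {"dx": -0.2, "dy": 0, "dz": 0, "turn": 0, "gripper": 1}
    - {"dx": -0.4, "dy": 0, "dz": 0, "turn": 0, "gripper": 1}
    - {"dx": -0.4, "dy": 0, "dz": 0, "turn": 0, "gripper": 1}

```text
time_s: 36.2
eef_pos: [0.5996, -0.2073, 0.0274]
eef_rot: [-0.002, 0.699, 0.715, 0.001]
wrist_force: [-0.7, 9.3, 4.2]
opening: -0.001
```

Request:
drive_tool:
  commands:
    - {"dx": -0.2, "dy": 0, "dz": 0, "turn": 0, "gripper": 1}
    - {"dx": -0.4, "dy": 0, "dz": 0, "turn": 0, "gripper": 1}
    - {"dx": -0.5, "dy": 0, "dz": 0, "turn": 0, "gripper": 1}
    - {"dx": -0.5, "dy": 0, "dz": 0, "turn": 0, "gripper": 1}
    - {"dx": -0.5, "dy": 0, "dz": 0, "turn": 0, "gripper": 1}
    - {"dx": -0.5, "dy": 0, "dz": 0, "turn": 0, "gripper": 1}

```text
time_s: 36.95
eef_pos: [0.5997, -0.2111, 0.0274]
eef_rot: [-0.003, 0.699, 0.715, 0.001]
wrist_force: [-0.3, 14.2, 6.5]
opening: -0.001
```

Wrist force is 14 N with little downward load, so the plate is well above 4 N and well below 25 N. I'll back off slowly.

Request:
drive_tool:
  commands:
    - {"dx": 0.2, "dy": 0, "dz": 0, "turn": 0, "gripper": 1}
    - {"dx": 0.4, "dy": 0, "dz": 0, "turn": 0, "gripper": 1}
    - {"dx": 0.6, "dy": 0, "dz": 0, "turn": 0, "gripper": 1}
    - {"dx": 0.8, "dy": 0, "dz": 0, "turn": 0, "gripper": 1}
    - {"dx": 1, "dy": 0, "dz": 0, "turn": 0, "gripper": 1}
    - {"dx": 1.2, "dy": 0, "dz": 0, "turn": 0, "gripper": 1}
    - {"dx": 1.6, "dy": 0, "dz": 0, "turn": 0, "gripper": 1}
    - {"dx": 2.5, "dy": 0, "dz": 0, "turn": 0, "gripper": 1}
    - {"dx": 4, "dy": 0, "dz": 0, "turn": 0, "gripper": 1}
    - {"dx": 6, "dy": 0, "dz": 0, "turn": 0, "gripper": 1}
    - {"dx": 6, "dy": 0, "dz": -6, "turn": 0, "gripper": 1}
    - {"dx": 6, "dy": 0, "dz": -12, "turn": 0, "gripper": 1}
    - {"dx": 0, "dy": 0, "dz": -18, "turn": 0, "gripper": 1}
    - {"dx": -6, "dy": 0, "dz": -20, "turn": 0, "gripper": 1}
    - {"dx": -8, "dy": 0, "dz": -20, "turn": 0, "gripper": 1}
    - {"dx": -8, "dy": 0, "dz": -20, "turn": 0, "gripper": 1}
    - {"dx": -8, "dy": 0, "dz": -20, "turn": 0, "gripper": 1}

```text
time_s: 39.08
eef_pos: [0.6015, -0.2937, 0.2268]
eef_rot: [-0.001, 0.699, 0.715, 0.0]
wrist_force: [-0.2, 0.5, -0.9]
opening: -0.004
```

Run:
```python
from h import *
c=ctrl.camera('wrist'); cv2.imwrite('pics/w26.png',cv2.resize(c['image'][:,:,::-1],(800,600),interpolation=cv2.INTER_CUBIC))
im=ctrl.camera('side')['image'][:,:,::-1]
cv2.imwrite('pics/s26.png',im)
o=ctrl.get_obs();print(o['time_s'],o['eef_pos'])
```

```text
39.175 [ 0.60157776 -0.2932486   0.22669627]
```

View pics/w26.png

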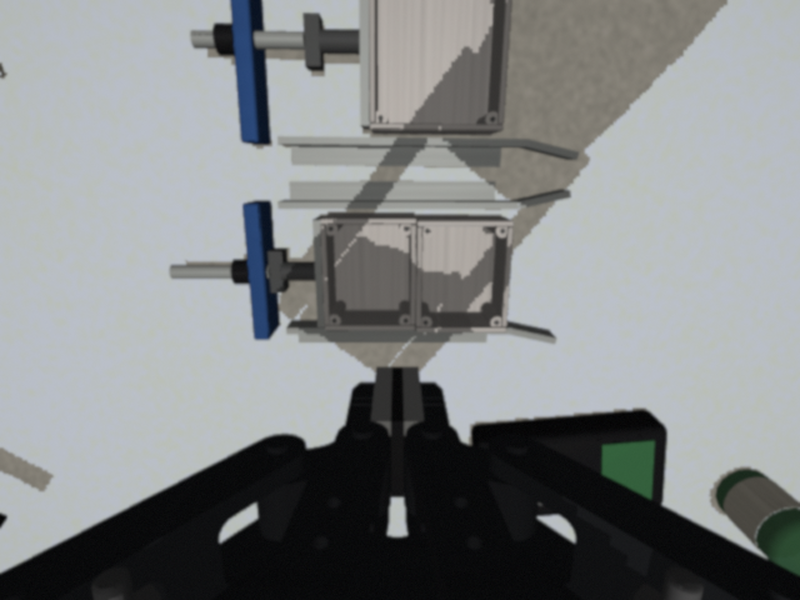

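View pics/s26.png

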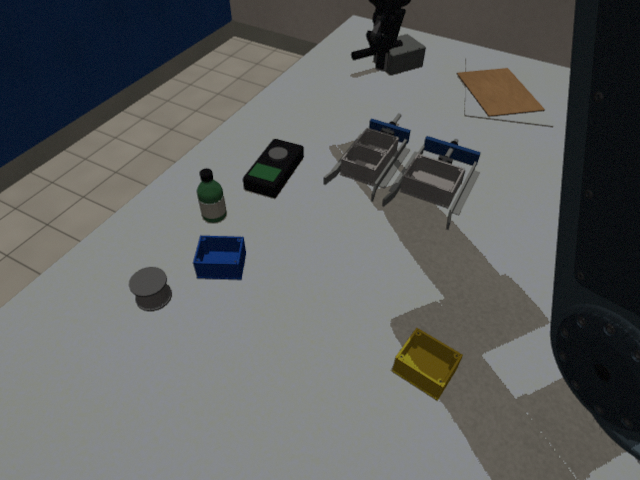

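The final views show both rows flush: the joint between the small cases at column 416, plates at columns 318 and 365. The bottle, spool, meter and look-alikes are where they started.

Run:
```python
from bench import ctrl
print(ctrl.hand_in())
```

```text
the job is handed in; nothing more can be done
None
```

I slid both small cases into the narrow lane, one behind the other, and the large case into the wide lane. I pinched each case by its rear wall and dragged it without lifting, pressed each row against its plate, and let go. I handed the job in at about 39 s of the 72 s allowed; no verdict was reported.

- **Plate forces:** these are estimates from wrist readings with friction taken out, since the plate force itself is not reported.
  - **Large case:** about 8 to 9 N, with the plate giving by about 1 cm.
  - **Small row:** the first press came to only about 5 N, close to the 4 N threshold. I pressed that row again from behind with closed fingers, to 14 N at the wrist and roughly 9 N or more on the plate, then backed off slowly.
- **Final position:** the overhead and side views show no gap between the small cases or between either row and its plate. Cases are flat and within about 3 mm of their lane's centre line.
- **Bystanders:** the bottle, spool, meter and the blue and yellow look-alikes stayed where they were.
- **Disagreement:** my readings of each plate's untouched position varied by several millimetres between views. The exact deflection is therefore uncertain.

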